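Find the loose caster on a bottle dolly and scrap it

TASK

One of the three casters on the upturned bottle dolly sits loose in a worn socket. Rock the casters sideways, leaning them back and forth, to feel which one has play, so gently that the dolly does not shift or lift; then pull that loose caster out and put it in the black scrap tub so that it lies inside. Leave the two sound casters seated and do not disturb the eggs, the can or the spanner.

Things in the scene. Friction and masses are not known exactly. Their poses are not given: they have to be found in the camera images.
- dolly: Round blue plastic bottle dolly, 300 mm across, lying upside down, loose on the counter; with its casters about 2.4 kg. Origin: centre of the disc at counter height. Three square socket bosses, 46 x 46 mm, 45 mm high, stand 105 mm from the centre, 120 degrees apart. Rim 24 mm high, hub 30 mm. A side push of 7 N or less on a wheel does not move it; from about 10 N it may slide or turn.
- caster_a_collar (a point): Caster A, one of three look-alike swivel casters standing wheel up: foot of its collar (24 mm across, 9 high) on the swivel axis, where it rests on the boss, 45 mm above the counter. z: up along the swivel axis. From here the plain 11 mm stem goes 35 mm down into the socket, in which it turns. Each caster about 0.2 kg.
- caster_b_collar (a point): The same point on caster B. In a sound socket the stem cannot be pulled out by hand force (the dolly would lift). The worn one has lost its grip ring: its caster stands there by weight alone and comes straight up with a few newtons; it must rise 35 mm to be clear.
- caster_c_collar (a point): The same point on caster C. All casters stand upright at the start and the collars hide the bores: which socket is worn can only be felt.
- caster_a_axle (a point): Centre of caster A's grey wheel (60 mm across, 20 wide), on its axle, 48 mm above the collar's foot, 20 mm off the swivel axis. x: from swivel axis to axle; y: along the axle; z: up along the fork. Fork: two flat upright cheeks, 29 mm over their outer faces (along y), 12 to 62 mm above the collar's foot; at axle height they reach from x = -30 to +12 mm of this point.
- caster_b_axle (a point): The same point and axes on caster B. Forks swivel easily and start at any angle. Pushed sideways (along y) at axle height, a sound caster gives under 1 mm each way and then resists firmly; the worn one slides and leans 5 to 6 mm each way (0.08 rad) under 1 to 5 N until its stem meets the bore, then resists firmly; let go, it mostly drops back upright.
- caster_c_axle (a point): The same point and axes on caster C. The wheel's top is 78 mm above the collar's foot. Two flat pads clamped hard on the cheeks keep a fork from leaning and hide its play: push one cheek and then the other with a little room between, or lean the hand along with it. The lean counts as felt when it passes 0.05 rad.
- socket_1 (a point): Top of a boss, centre of its bore, 45 mm above the counter; caster A stands here at the start.
- socket_2 (a point): The same; caster B stands here at the start.
- socket_3 (a point): The same; caster C stands here at the start.
- scrap_tub: Open black plastic tub, outside 240 (its x) x 190 (its y) x 60 mm high, walls and floor 4 mm, fixed on the counter. Origin: centre of its underside. A caster stood on its stem in it falls over, towards its wheel; lying down it is about 115 mm long.
- egg_tray: Pulp tray 196 x 102 mm with seven eggs, 72 mm high; bystander. Origin: centre of its underside.
- oil_can: Yellow can with a grey top, 52 mm across, 130 mm high, standing; bystander. Origin: centre of its underside.
- spanner: Steel spanner 160 mm long lying flat; bystander.
Things that resemble listed ones, but are neither listed nor needed, are in the scene too. Of the things that look like the part that bears caster_b_collar, the middle-sized one is meant.

How it is judged:
By the outcome, as a careful person would: the job done as asked, in the order asked, and still so for the second after the job is handed in, with the robot touching nothing.
It also fails if it takes over 61 s, if anything falls off the work surface, if the arm or the gripper's body presses on something with over 40 N, if the wrist force passes 120 N, or if a joint passes its speed limit or range.

ROBOT

A 6-joint arm with a two-finger parallel gripper is mounted at the origin on the work surface. World frame = base frame: x ahead of the robot, y to its left, z up, the work surface at z = 0. Lengths are in m, angles in rad, forces in N, time in s.
With the tool pointing down it reaches from about 0.35 to 0.95 m from the base axis. Payload 17.4 kg.
Tool frame: the origin (TCP) lies midway between the tips of the shut fingers; the grasp point (between the pads) lies 19 mm behind it; z points along the fingers, y is the direction in which the jaws open and shut (so a half turn about z gives the same grasp; the last joint's range is limited). The gripper opens to 93 mm and grips with 3 to 60 N. Pads are 15 mm wide; open, the fingers measure 128 mm over their backs; the gripper's body (75 mm by 188 mm) begins 65 mm behind the grasp point.
Start: joints at [-1.142, 0.116, 1.442, -0, 1.584, -0.038], TCP at [0.304, -0.603, 0.219] pointing down, gripper open.
Joint ranges: [-2.83, 2.83], [-0.83, 2.19], [0.07, 2.5], [-1.14, 4.28], [0.01, 3], [-2.97, 2.97]. Speed limits (rad/s): [1.89, 1.89, 2.22, 3.14, 3.14, 3.14].

INTERFACE

Orientations are given as a 3x3 rotation matrix whose columns are the frame's x, y, z axes.
In Python, from station import ctrl, imaging, spotter gives the robot as it stands.
- The arm moves only by the tool move_arm, never from a script. Its argument "increments" is a list of rows, each an object of numbers: "x", "y", "z": the shift along the tool's x, y, z in units of 0.25 m (1.0 is 0.25 m); "ax", "ay", "az": the turn, a rotation vector about the tool's x, y, z in units of 4 degrees (1.0 is 4 degrees). In form: [{"x": .., "y": .., "z": .., "ax": .., "ay": .., "az": ..}, ...]. A call has 1 to 8 rows; each row shifts and turns the pose as measured when the row begins, along the tool's axes as they then stand; what a row does not reach is not made up. A row lasts 1/8 s, in which the tool goes at most 62.5 mm and 10.7 degrees, less where a joint would pass 70% of its speed; a pose out of reach is approached as far as the arm can. A call with a number of a shift or a turn outside -1 to 1 is refused whole. A call with a gripper value outside its range is refused whole. "fingers" is the closure, from 0 (fully open) to 1 (shut), set as the call begins (left out, the last holds). The fingers move at their own pace and stop on an object; "squeeze" is the grip in N (left out, the last holds). Time passes only in rows, so rows that do not move let the fingers close. It gives the time, the measured TCP pose, the force and the opening at its end, in the units of the state.
- ctrl.read_state(): the state, without advancing time (a new reading comes with each control period).
- imaging.read_camera(name): name is "side" or "top" or "wrist"; returns a dict with "pixels" (384x512x3 uint8, blue, green, red), "K" (3x3 intrinsics, pixels), "dist" ([k1, k2, p1, p2, k3] as OpenCV has them; the pictures are not rectified), "cam_to_world" (4x4, takes a point from camera to world coordinates). Camera axes: x right, y down, z forward; pixel columns grow to the right and rows downward; lengths in m; the calibration is good to about 2 mm. A picture is of the moment at which its call begins. There is no depth.
- ctrl.close_job(): hands the job in, once; it reports no verdict.
Trained networks look in a picture, given as the dict that the camera call returned (one of the last four; its "shot" number tells which), for a name from the list of things; names that differ only in an ending like _2 or _b are one class to them, and where a whole thing is asked for, a point or a joint stands for the part that bears it (a point fixed in the world has none). Each returns a list of dicts, best first, with "score" (0 to 1); they miss things now and then, are a little off and sometimes report something else, mostly with a low value. They report only what shows in the picture. A call takes as long as a camera call. They do not tell look-alikes from the thing itself.
- spotter.recognise(picture, label): "uv" ([column, row] in pixels, amid what is visible of it).
- spotter.outline_of(picture, label): "mask" (384x512 bool, what is visible of it) and "uv" ([column, row] in pixels, amid what is visible of it).
- spotter.pinpoint(picture, label): "uv" ([column, row] in pixels: a listed point, or the origin of a listed thing).
The state is a dict: "time": time; "joint_positions": joint angles; "qd": joint speeds; "joint_efforts": joint torques, N m; "eef_pos": TCP position; "orientation": TCP orientation; "contact_force": force on the tool from outside, world axes, zero at the start; "ft_torque": the same for the moment, N m; "opening": finger opening in m.
Only numpy, scipy, OpenCV 4.12 (cv2) and the standard library are available. Lean on these libraries where they do the work, as an engineer would, in place of code of your own. Each camera call takes 0.05 s, during which the arm holds its last target.

## Working session

There is one attempt and no reset: what is moved stays moved. The work goes in short steps, Python scripts to look and compute and a tool call to move; the robot and the scene stay as the last step left them, time stands still between calls to the robot, and variables do not carry over. Pictures are saved under pics/ and viewed, and the job is handed in when it is done.

Besides the shell and the picture viewer there is one more tool, called after "Emit:" as name(argument=value, ...) on one line, values as JSON. move_arm: Moves the arm, as the interface text tells. Its arguments: {"type":"object","properties":{"increments":{"type":"array","items":{"type":"object","properties":{"x":{"type":"number"},"y":{"type":"number"},"z":{"type":"number"},"ax":{"type":"number"},"ay":{"type":"number"},"az":{"type":"number"}}}},"fingers":{"type":"number"},"squeeze":{"type":"number"}},"required":["increments"]}

```bash
mkdir -p pics; ls
python3 - <<'E'
from station import ctrl, imaging, spotter
import cv2,pickle
D={}
for n in ["top","side","wrist"]:
    p=imaging.read_camera(n); D[n]=p
    cv2.imwrite(f"pics/{n}0.png",p["pixels"])
    print(n,p["K"],p["dist"],p["cam_to_world"])
pickle.dump(D,open("D0.pkl","wb"))
s=ctrl.read_state();print(s)
E
```

```text
pics
top [[360.35096779   0.         250.39727198]
 [  0.         360.35096779 190.79953981]
 [  0.           0.           1.        ]] [-0.09339653  0.          0.          0.          0.        ] [[ 0.02631336 -0.99098119  0.13139212  0.45139383]
 [-0.99940727 -0.02316007  0.02547012 -0.0295898 ]
 [-0.02219736 -0.13198444 -0.99100322  1.19815669]
 [ 0.          0.          0.          1.        ]]
side [[490.14945491   0.         253.77589972]
 [  0.         490.14945491 185.70744836]
 [  0.           0.           1.        ]] [-0.12272925  0.          0.          0.          0.        ] [[-0.86760482 -0.34742142  0.35575304  0.11885554]
 [-0.49722446  0.59829924 -0.62833578  0.8351899 ]
 [ 0.00545054 -0.72203627 -0.69183374  1.0481607 ]
 [ 0.          0.          0.          1.        ]]
wrist [[270.20188276   0.         257.99584137]
 [  0.         270.20188276 197.50597274]
 [  0.           0.           1.        ]] [-0.03769181  0.          0.          0.          0.        ] [[ 0.45120275 -0.85037421 -0.2707024   0.37946579]
 [-0.89242047 -0.43039618 -0.13544306 -0.56507723]
 
[... 226 characters left out ...]
709e+00, -3.78033707e-02]), 'qd': array([-4.61087532e-04, -6.03399072e-05, -1.35007385e-03, -2.94740421e-04,
        3.71749790e-04, -1.02091982e-03]), 'joint_efforts': array([ 6.71115549e-05, -7.21763277e+01, -6.22948551e+01,  7.78612588e-02,
        2.24978995e-02, -7.27291967e-05]), 'eef_pos': array([ 0.30373272, -0.6026479 ,  0.2180914 ]), 'orientation': array([[ 8.92990669e-01,  4.50075042e-01, -3.48902441e-04],
       [ 4.50075176e-01, -8.92990347e-01,  7.59275113e-04],
       [ 3.01642660e-05, -8.35057919e-04, -9.99999651e-01]]), 'contact_force': array([-0.31631592, -0.53267122, -0.25471533]), 'ft_torque': array([-0.003852  , -0.03219287, -0.03859333]), 'opening': 0.09290029306249672}
```

View pics/top0.png

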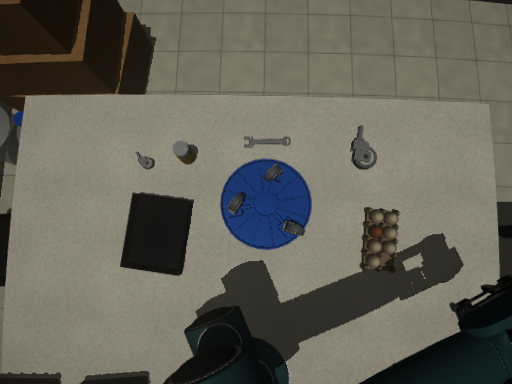

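View pics/side0.png

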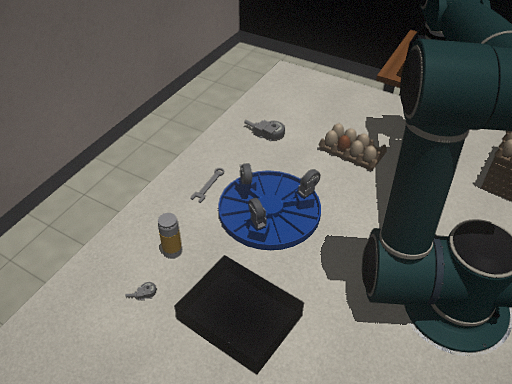

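View pics/wrist0.png

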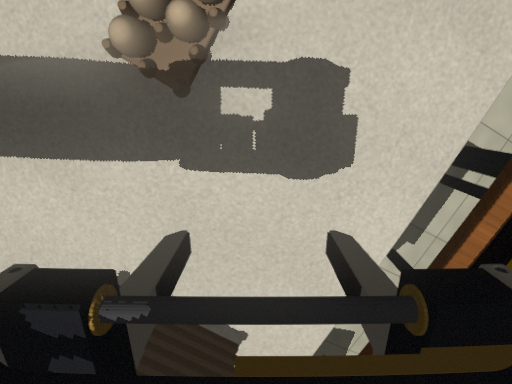

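The casters on the dolly are at top-view pixels (273,173), (236,203) and (293,228). Two look-alikes lie loose on the counter: a big caster at (363,150) and a small one at (146,160). I want the middle-sized ones, which stand on the dolly.

```bash
cat > h.py <<'E'
from station import ctrl, imaging, spotter
import cv2,numpy as np
def ray(p,uv):
    n=cv2.undistortPoints(np.array([[uv]],float),p["K"],np.array(p["dist"],float))[0,0]
    M=p["cam_to_world"];d=M[:3,:3]@np.array([n[0],n[1],1]);return M[:3,3],d/np.linalg.norm(d)
def atz(p,uv,z):
    o,d=ray(p,uv);return o+d*(z-o[2])/d[2]
def proj(p,X):
    M=np.linalg.inv(p["cam_to_world"]);c=M[:3,:3]@np.array(X)+M[:3,3]
    return cv2.projectPoints(c.reshape(1,1,3),np.zeros(3),np.zeros(3),p["K"],np.array(p["dist"],float))[0].ravel()
def st():
    s=ctrl.read_state();print("t",round(s["time"],3),"tcp",s["eef_pos"].round(4),"F",s["contact_force"].round(2),"T",s["ft_torque"].round(2),"op",round(s["opening"],4));print("R",s["orientation"].round(3).tolist());return s
E
python3 - <<'E'
from h import *
for n in ["top","side"]:
    p=imaging.read_camera(n)
    for l,z in [("caster_a_axle",.093),("caster_a_collar",.045),("socket_1",.045),("dolly",0),("scrap_tub",0),("egg_tray",0),("oil_can",0),("spanner",0)]:
        for r in spotter.pinpoint(p,l): print(n,l,round(r["score"],2),np.round(r["uv"],1),atz(p,r["uv"],z).round(3)[:2])
    cv2.imwrite(f"pics/{n}crop.png",cv2.resize(p["pixels"][150:260,200:340] if n=="top" else p["pixels"][150:260,205:345],None,fx=5,fy=5,interpolation=cv2.INTER_CUBIC))
st()
E
```

```text
top caster_a_axle 0.79 [293.7 227.7] [ 0.487 -0.136]
top caster_a_collar 0.57 [288.2 228.3] [ 0.487 -0.123]
top caster_a_collar 0.29 [276.6 169. ] [ 0.678 -0.083]
top socket_1 0.97 [287.9 227.7] [ 0.489 -0.123]
top socket_1 0.97 [233.8 209.4] [0.543 0.052]
top socket_1 0.81 [275.2 173.8] [ 0.662 -0.079]
top dolly 0.61 [262.7 206.5] [ 0.558 -0.041]
top dolly 0.6 [232.3 207.5] [0.553 0.06 ]
top scrap_tub 0.77 [157.7 231.5] [0.466 0.308]
top egg_tray 0.92 [374.4 238.5] [ 0.46  -0.414]
top oil_can 0.77 [191.4 154.3] [0.732 0.207]
top spanner 0.85 [266.9 143.2] [ 0.776 -0.051]
side caster_a_axle 0.76 [313.6 179.1] [ 0.475 -0.142]
side caster_a_collar 0.77 [307.4 194. ] [ 0.482 -0.124]
side caster_a_collar 0.32 [265.1 210.5] [ 0.557 -0.004]
side caster_a_collar 0.22 [209.3 188.6] [0.742 0.   ]
side socket_1 0.96 [304.6 193.1] [ 0.491 -0.123]
side socket_1 0.94 [257.3 225.5] [0.548 0.055]
side socket_1 0.56 [241.9 179.5] [ 0.679 -0.081]
side dolly 0.64 [263.8 211.9] [ 0.577 -0.035]
side scrap_tub 0.64 [240.2 315.6] [0.459 0.297]
side egg_tray 0.68 [351.  150.5] [ 0.46 -0.43]
side oil_can 0.73 [170.9 254.7] [0.718 0.23 ]
side oil_can 0.67 [266.1 215.4] [ 0.565 -0.026]
side oil_can 0.66 [313.  180.2] [ 0.51  -0.232]
side spanner 0.55 [209.  186.1] [ 0.777 -0.046]
t 1.05 tcp [ 0.3037 -0.6028  0.2187] F [ 0.01 -0.14 -0.24] T [ 0.01  0.04 -0.03] op 0.093
R [[0.893, 0.45, -0.0], [0.45, -0.893, 0.0], [-0.0, -0.0, -1.0]]
```

View pics/topcrop.png

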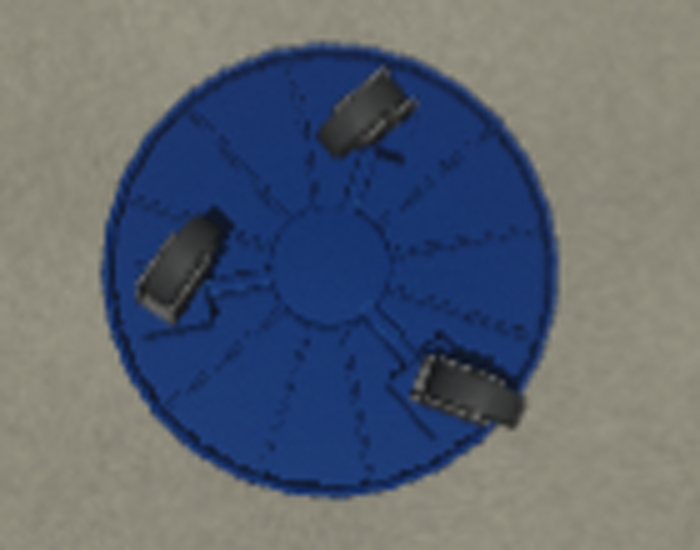

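View pics/sidecrop.png

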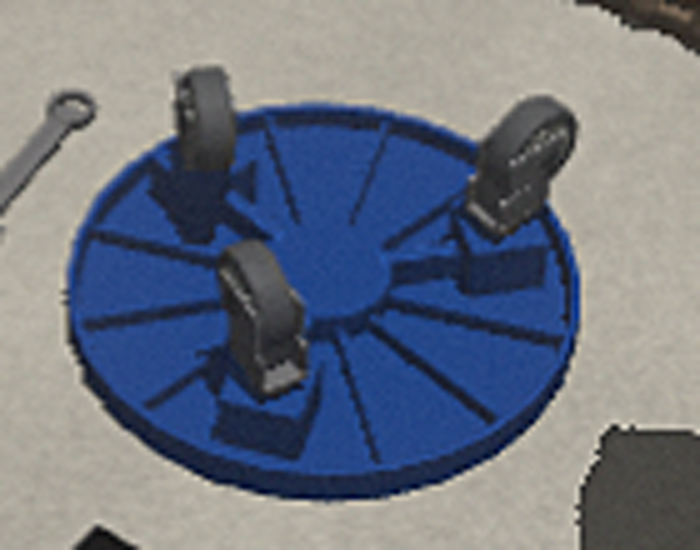

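The crop confirms three middle-sized casters standing wheel-up on the dolly, and the loose large and small ones are excluded. Next I'll look at them more closely with the wrist camera.

Emit:
move_arm(increments=[{"x":0.17,"y":-0.17},{"x":0.17,"y":-0.17},{"x":0.17,"y":-0.17},{"x":0.17,"y":-0.17},{"x":0.17,"y":-0.17},{"x":0.17,"y":-0.17},{"x":0.17,"y":-0.17},{"x":0.17,"y":-0.17}])

```text
invalid input at $.increments[0]: expected keys x, y, z, ax, ay, az
```

Run:
```python
from h import *
st()
p=imaging.read_camera("wrist")
cv2.imwrite("pics/w1.png",cv2.resize(p["pixels"],(800,600),interpolation=cv2.INTER_CUBIC))
for l,z in [("caster_a_axle",.093),("caster_a_collar",.045),("socket_1",.045),("dolly",0)]:
    for r in spotter.pinpoint(p,l): print(l,round(r["score"],2),np.round(r["uv"],1),atz(p,r["uv"],z).round(3)[:2])
```

```text
t 1.05 tcp [ 0.3037 -0.6028  0.2187] F [ 0.01 -0.14 -0.24] T [ 0.01  0.04 -0.03] op 0.093
R [[0.893, 0.45, -0.0], [0.45, -0.893, 0.0], [-0.0, -0.0, -1.0]]
```

View pics/w1.png

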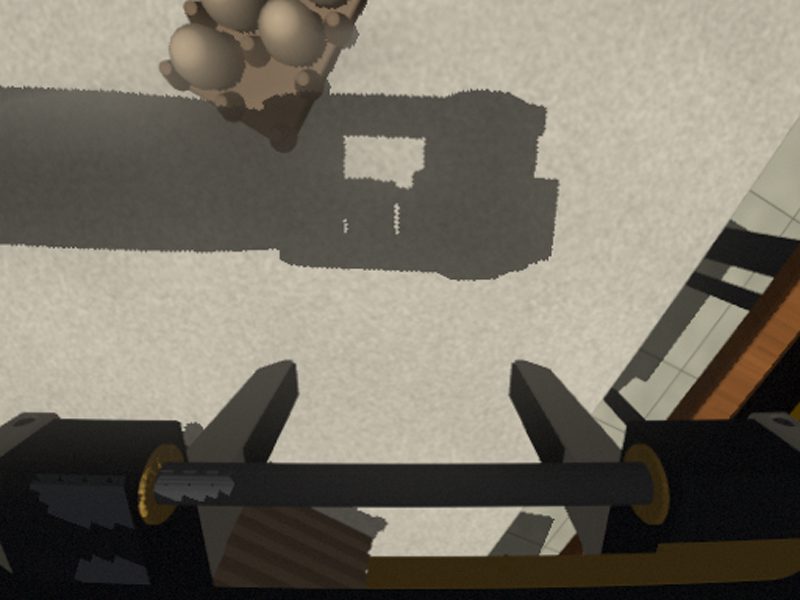

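The picture is unchanged because the move was refused. It still shows eggs at the top left and the open fingers. All six keys are needed in each row.

Emit:
move_arm(increments=[{"x":0.17,"y":-0.17,"z":0,"ax":0,"ay":0,"az":0},{"x":0.17,"y":-0.17,"z":0,"ax":0,"ay":0,"az":0},{"x":0.17,"y":-0.17,"z":0,"ax":0,"ay":0,"az":0},{"x":0.17,"y":-0.17,"z":0,"ax":0,"ay":0,"az":0},{"x":0.17,"y":-0.17,"z":0,"ax":0,"ay":0,"az":0},{"x":0.17,"y":-0.17,"z":0,"ax":0,"ay":0,"az":0},{"x":0.17,"y":-0.17,"z":0,"ax":0,"ay":0,"az":0},{"x":0.17,"y":-0.17,"z":0,"ax":0,"ay":0,"az":0}])

```text
time: 2.3
eef_pos: [0.4569, -0.1357, 0.2185]
orientation: [[0.896, 0.444, 0.002], [0.444, -0.896, -0.0], [0.002, 0.001, -1.0]]
contact_force: [0.5, -0.8, -0.5]
opening: 0.093
```

Run:
```python
from h import *
st()
p=imaging.read_camera("wrist")
cv2.imwrite("pics/w2.png",cv2.resize(p["pixels"],(800,600),interpolation=cv2.INTER_CUBIC))
for l,z in [("caster_a_axle",.093),("caster_a_collar",.045),("socket_1",.045),("dolly",0)]:
    for r in spotter.pinpoint(p,l): print(l,round(r["score"],2),np.round(r["uv"],1),atz(p,r["uv"],z).round(3)[:2])
```

```text
t 2.3 tcp [ 0.4569 -0.1357  0.2185] F [ 0.49 -0.79 -0.47] T [-0.03 -0.02 -0.03] op 0.093
R [[0.896, 0.444, 0.002], [0.444, -0.896, -0.0], [0.002, 0.001, -1.0]]
caster_a_axle 0.97 [273.  169.1] [ 0.487 -0.14 ]
caster_a_collar 0.65 [261.2 151.9] [ 0.492 -0.123]
socket_1 0.59 [143.6  41.4] [0.545 0.053]
socket_1 0.57 [259.4 152.8] [ 0.49  -0.122]
dolly 0.75 [238.8  67.9] [ 0.572 -0.051]
```

View pics/w2.png

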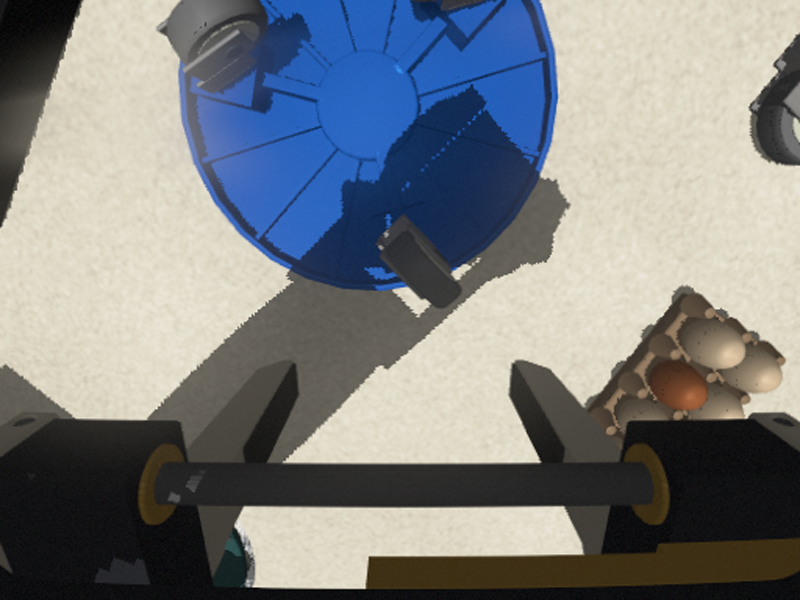

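The wrist view shows the near caster at about (420,265), the left one at (220,40), cut by the frame, and the third at (450,5). I'll fit the caster model (position and yaw) to the outlines.

```bash
cat > fit.py <<'E'
from h import *
from scipy.optimize import minimize
def parts():
    P=[]
    a=np.linspace(0,2*np.pi,24,endpoint=False)
    P.append(np.array([[.02+.03*np.cos(t),y,.048+.03*np.sin(t)] for t in a for y in(-.01,.01)]))
    for s in(-1,1):
        P.append(np.array([[x,s*y,z] for x,z in[(-.010,.012),(.012,.012),(-.010,.048),(.032,.048),(.032,.055),(.014,.062),(.026,.062)] for y in(.0105,.0145)]))
    P.append(np.array([[x,y,z] for x in(-.012,.014) for y in(-.0145,.0145) for z in(.009,.013)]))
    P.append(np.array([[.012*np.cos(t),.012*np.sin(t),z] for t in a for z in(0,.009)]))
    return P
PARTS=parts()
def render(p,x,y,th,zf=.045):
    R=np.array([[np.cos(th),-np.sin(th),0],[np.sin(th),np.cos(th),0],[0,0,1]])
    M=np.linalg.inv(p["cam_to_world"]);m=np.zeros((384*4,512*4),np.uint8)
    for P in PARTS:
        W=P@R.T+[x,y,zf];C=W@M[:3,:3].T+M[:3,3]
        uv=cv2.projectPoints(C.reshape(-1,1,3),np.zeros(3),np.zeros(3),p["K"],np.array(p["dist"],float))[0]
        cv2.fillConvexPoly(m,cv2.convexHull(((uv+.5)*4).astype(np.int32)),255)
    return cv2.resize(m,(512,384),interpolation=cv2.INTER_AREA)/255.
def masks(p,label="caster_a_axle"):
    return [r for r in spotter.outline_of(p,label) if r["score"]>.2]
def best(p,ms,s):
    # mask whose overlap with model neighbourhood is best
    uv=proj(p,[s[0],s[1],.09]);b=None
    for r in ms:
        d=np.linalg.norm(np.array(r["uv"])-uv)
        if b is None or d<b[0]: b=(d,r["mask"])
    return b[1] if b and b[0]<35 else None
def fit(obs,s,th0=None):
    # obs: list (p,mask)
    def c(v):
        e=0
        for p,m in obs:
            q=render(p,*v); e+=1-np.minimum(q,m).sum()/max(np.maximum(q,m).sum(),1)
        return e/len(obs)+ 20*((v[0]-s[0])**2+(v[1]-s[1])**2)/.01
    bs=None
    ths=np.arange(0,2*np.pi,np.pi/12) if th0 is None else th0+np.array([-.2,0,.2])
    L=sorted((c([s[0],s[1],t]),t) for t in ths)
    for _,t in L[:3]:
        r=minimize(c,[s[0],s[1],t],method="Nelder-Mead",options=dict(initial_simplex=[[s[0],s[1],t],[s[0]+.006,s[1],t],[s[0],s[1]+.006,t],[s[0],s[1],t+.25]],maxiter=150))
        if bs is None or r.fun<bs.fun: bs=r
    return bs
E
python3 - <<'E'
from fit import *
S={"p":(.490,-.123),"q":(.545,.053),"r":(.668,-.080)}
ps=[imaging.read_camera(n) for n in("wrist","top","side")]
M=[masks(p) for p in ps]
for p,ms in zip(ps,M): print([(round(r["score"],2),np.round(r["uv"]),int(r["mask"].sum())) for r in ms])
im=[p["pixels"].copy() for p in ps]
for k,s in S.items():
    obs=[(p,best(p,ms,s)) for p,ms in zip(ps,M)]
    use=[o for o in obs if o[1] is not None]
    r=fit(use,s);print(k,len(use),r.x.round(4),np.degrees(r.x[2])%360,round(r.fun,3))
    for (p,m) in use:
        f=fit([(p,m)],s,r.x[2]);print("   single",f.x.round(4),np.degrees(f.x[2])%360,round(f.fun,3))
    for i,p in enumerate(ps):
        cs,_=cv2.findContours((render(p,*r.x)>.5).astype(np.uint8),0,1);cv2.drawContours(im[i],cs,-1,(0,255,0),1)
a=cv2.resize(im[0][:220,60:380],None,fx=2.2,fy=2.2);b=cv2.resize(im[1][150:260,200:340],None,fx=5,fy=5);c=cv2.resize(im[2][150:260,205:345],None,fx=5,fy=5)
cv2.imwrite("pics/f_w.png",a);cv2.imwrite("pics/f_t.png",b)
E
```

```text
[(0.85, array([265., 165.]), 1765)]
[]
[(0.72, array([308., 180.]), 391)]
p 2 [ 0.49   -0.1208  4.3522] 249.3635061437664 0.12
   single [ 0.4896 -0.1206  4.3602] 249.8200181481911 0.103
   single [ 0.4917 -0.1217  4.3782] 250.8547375573482 0.098Traceback (most recent call last):
  File "<stdin>", line 10, in <module>
  File "fit.py", line 39, in fit
    L=sorted((c([s[0],s[1],t]),t) for t in ths)
  File "fit.py", line 39, in <genexpr>
    L=sorted((c([s[0],s[1],t]),t) for t in ths)
              ~^^^^^^^^^^^^^^^
  File "fit.py", line 36, in c
    return e/len(obs)+ 20*((v[0]-s[0])**2+(v[1]-s[1])**2)/.01
           ~^~~~~~~~~
ZeroDivisionError: division by zero
```

Near caster p is fitted at (0.490, -0.121) with yaw 249.5°, and both views agree. For the other two I'll use grey-on-blue colour masks.

Run:
```python
from fit import *
import pickle
S={"p":(.490,-.122),"q":(.545,.053),"r":(.668,-.080)}
D=pickle.load(open("D0.pkl","rb"))
ps=[D["top"],D["side"]]
im=[p["pixels"].copy() for p in ps]
def cm(p,s):
    hsv=cv2.cvtColor(p["pixels"],cv2.COLOR_BGR2HSV)
    m=(hsv[...,1]<110)&(hsv[...,2]<150)
    # area limited to neighbourhood of dilated model hull
    u=proj(p,[s[0],s[1],.085]);yy,xx=np.mgrid[:384,:512]
    R=80*p["K"][0,0]/np.linalg.norm(p["cam_to_world"][:3,3]-[s[0],s[1],.085])/1000
    m&=(np.hypot(xx-u[0],yy-u[1])<R)
    n,l,stt,c=cv2.connectedComponentsWithStats(m.astype(np.uint8))
    if n<2:return None
    return l==1+np.argmax(stt[1:,4])
for k,s in S.items():
    obs=[(p,cm(p,s)) for p in ps]
    print(k,[int(m.sum()) for _,m in obs])
    r=fit(obs,s);print(k,r.x.round(4),np.degrees(r.x[2])%360,round(r.fun,3))
    for (p,m) in obs:
        f=fit([(p,m)],s,r.x[2]);print("   single",f.x.round(4),np.degrees(f.x[2])%360,round(f.fun,3))
    for i,p in enumerate(ps):
        cs,_=cv2.findContours((render(p,*r.x)>.5).astype(np.uint8),0,1);cv2.drawContours(im[i],cs,-1,(0,255,0),1)
b=cv2.resize(im[0][150:260,200:340],None,fx=4,fy=4);c=cv2.resize(im[1][150:260,205:345],None,fx=4,fy=4)
cv2.imwrite("pics/f_t.png",b);cv2.imwrite("pics/f_s.png",c)
```

```text
p [738, 433]
p [ 0.4906 -0.121   4.3682] 250.2816455824379 0.424
   single [ 0.4907 -0.122   4.3745] 250.64144112448034 0.729
   single [ 0.4903 -0.1205  4.358 ] 249.69522022754305 0.114
q [552, 407]
q [0.5447 0.0534 5.683 ] 325.6124140564787 0.543
   single [0.545 0.053 5.483] 314.1532581538622 1.0
   single [0.5447 0.0535 5.6821] 325.55782565362955 0.085
r [655, 292]
r [ 0.6675 -0.0802  2.2813] 130.70807245886724 0.618
   single [ 0.668  -0.08    2.0813] 119.24891655625078 1.0
   single [ 0.6675 -0.0803  2.2868] 131.02413025084763 0.232
```

View pics/f_s.png

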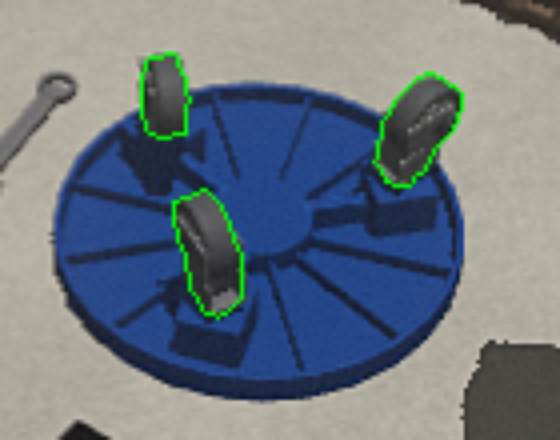

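View pics/f_t.png

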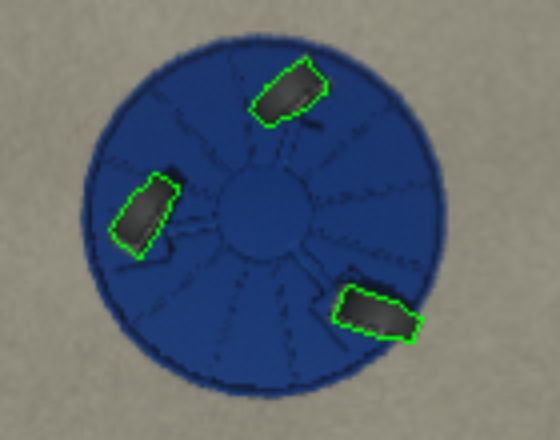

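Emit:
move_arm(increments=[{"x":0,"y":0,"z":0.03,"ax":0,"ay":0,"az":-1},{"x":0,"y":0,"z":0.03,"ax":0,"ay":0,"az":-1},{"x":0,"y":0,"z":0.03,"ax":0,"ay":0,"az":-1},{"x":0,"y":0,"z":0.03,"ax":0,"ay":0,"az":-1},{"x":0,"y":0,"z":0.03,"ax":0,"ay":0,"az":-1},{"x":0,"y":0,"z":0.03,"ax":0,"ay":0,"az":-1},{"x":0,"y":0,"z":0.03,"ax":0,"ay":0,"az":-1},{"x":0,"y":0,"z":0.03,"ax":0,"ay":0,"az":-1}], fingers=0.5)

```text
time: 3.85
eef_pos: [0.4555, -0.1434, 0.1565]
orientation: [[0.518, 0.855, 0.002], [0.855, -0.518, -0.0], [0.001, 0.001, -1.0]]
contact_force: [0.5, 0.9, 0.3]
opening: 0.0463
```

The overlays fit in both views: q at (0.545, 0.053) with yaw 325.6°, r at (0.667, -0.080) with yaw about 131°. Next I'll align over p.

Emit:
move_arm(increments=[{"x":0,"y":0,"z":0,"ax":0,"ay":0,"az":-1},{"x":0,"y":0,"z":0,"ax":0,"ay":0,"az":-1},{"x":0,"y":0,"z":0,"ax":0,"ay":0,"az":-0.7},{"x":0.066,"y":0.05,"z":0,"ax":0,"ay":0,"az":0},{"x":0.066,"y":0.05,"z":0,"ax":0,"ay":0,"az":0},{"x":0,"y":0,"z":0,"ax":0,"ay":0,"az":0}])

```text
time: 4.6
eef_pos: [0.4922, -0.1218, 0.1556]
orientation: [[0.348, 0.937, 0.001], [0.937, -0.348, 0.001], [0.001, 0.0, -1.0]]
contact_force: [1.1, -0.2, 0.6]
opening: 0.0462
```

```bash
cat > tgt.py <<'E'
import sys
from h import *
# usage: tgt.py x y z yawY(deg of tool y)
s=st();x,y,z,a=map(float,sys.argv[1:5]);R=s["orientation"]
d=np.array([x,y,z])-s["eef_pos"];print("units",(R.T@d/.25).round(4))
cur=np.degrees(np.arctan2(R[1,1],R[0,1]));e=(a-cur+180)%360-180
print("az units",round(-e/4,3),"cur yaw",round(cur,2))
E
python3 tgt.py .49 -.121 .074 -20.3
python3 - <<'E'
from h import *
p=imaging.read_camera("wrist")
cv2.imwrite("pics/w3.png",cv2.resize(p["pixels"],(800,600),interpolation=cv2.INTER_CUBIC))
E
```

```text
t 4.6 tcp [ 0.4922 -0.1218  0.1556] F [ 1.06 -0.23  0.64] T [-0.05 -0.02 -0.02] op 0.0462
R [[0.348, 0.937, 0.001], [0.937, -0.348, 0.001], [0.001, 0.0, -1.0]]
units [-1.000e-04 -9.500e-03  3.264e-01]
az units -0.023 cur yaw -20.39
```

View pics/w3.png

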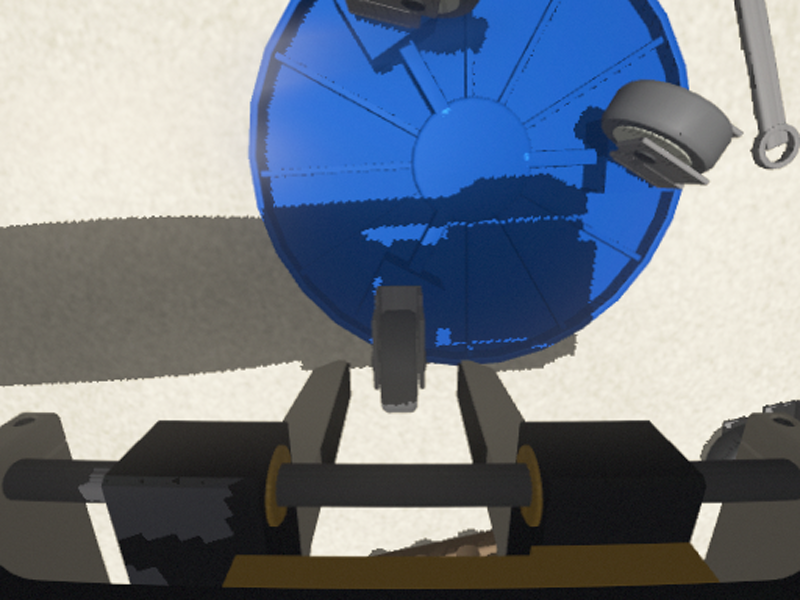

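The caster at (400,345) sits centred between the fingers and is aligned with them. I'll descend now.

Emit:
move_arm(increments=[{"x":0,"y":-0.009,"z":0.07,"ax":0,"ay":0,"az":0},{"x":0,"y":0,"z":0.07,"ax":0,"ay":0,"az":0},{"x":0,"y":0,"z":0.07,"ax":0,"ay":0,"az":0},{"x":0,"y":0,"z":0.06,"ax":0,"ay":0,"az":0},{"x":0,"y":0,"z":0.05,"ax":0,"ay":0,"az":0},{"x":0,"y":0,"z":0,"ax":0,"ay":0,"az":0}])

```text
time: 5.4
eef_pos: [0.4879, -0.1213, 0.0681]
orientation: [[0.349, 0.937, -0.002], [0.937, -0.349, 0.001], [0.0, -0.002, -1.0]]
contact_force: [0.4, -0.7, 0.4]
opening: 0.0465
```

```bash
python3 tgt.py .49 -.121 .074 -20.3
python3 - <<'E'
from h import *
p=imaging.read_camera("wrist")
cv2.imwrite("pics/w4.png",cv2.resize(p["pixels"],(800,600),interpolation=cv2.INTER_CUBIC))
E
```

```text
t 5.4 tcp [ 0.4879 -0.1213  0.0681] F [ 0.38 -0.73  0.38] T [-0.02 -0.08 -0.02] op 0.0465
R [[0.349, 0.937, -0.002], [0.937, -0.349, 0.001], [0.0, -0.002, -1.0]]
units [ 0.0042  0.0072 -0.0236]
az units -0.038 cur yaw -20.45
```

View pics/w4.png

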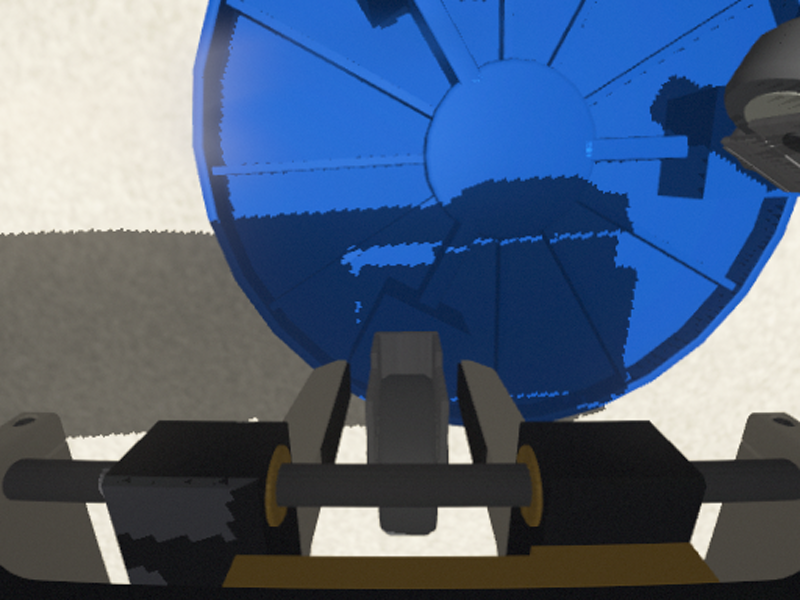

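Emit:
move_arm(increments=[{"x":0.003,"y":0.01,"z":-0.02,"ax":0,"ay":0,"az":0},{"x":0,"y":0.01,"z":0,"ax":0,"ay":0,"az":0},{"x":0,"y":0,"z":0,"ax":0,"ay":0,"az":0}])

```text
time: 5.82
eef_pos: [0.4945, -0.1228, 0.076]
orientation: [[0.349, 0.937, 0.001], [0.937, -0.349, 0.0], [0.0, 0.001, -1.0]]
contact_force: [-0.4, 0.5, -0.2]
opening: 0.0468
```

Emit:
move_arm(increments=[{"x":0,"y":0.006,"z":0,"ax":0,"ay":0,"az":0},{"x":0,"y":0,"z":0,"ax":0,"ay":0,"az":0}])

```text
time: 6.08
eef_pos: [0.4961, -0.1234, 0.0762]
orientation: [[0.349, 0.937, 0.002], [0.937, -0.349, -0.0], [0.0, 0.001, -1.0]]
contact_force: [0.3, 0.6, -0.9]
opening: 0.046
```

Emit:
move_arm(increments=[{"x":0,"y":0.004,"z":0,"ax":0,"ay":0,"az":0},{"x":0,"y":0,"z":0,"ax":0,"ay":0,"az":0}])

```text
time: 6.32
eef_pos: [0.497, -0.1237, 0.0761]
orientation: [[0.349, 0.937, 0.001], [0.937, -0.349, -0.0], [0.0, 0.001, -1.0]]
contact_force: [0.3, -0.4, 0.4]
opening: 0.0464
```

Emit:
move_arm(increments=[{"x":0,"y":0.004,"z":0,"ax":0,"ay":0,"az":0},{"x":0,"y":0,"z":0,"ax":0,"ay":0,"az":0}])

```text
time: 6.58
eef_pos: [0.4978, -0.124, 0.0761]
orientation: [[0.349, 0.937, 0.001], [0.937, -0.349, 0.0], [0.0, 0.001, -1.0]]
contact_force: [-0.6, 0.7, 1.3]
opening: 0.0464
```

Emit:
move_arm(increments=[{"x":0,"y":0.004,"z":0,"ax":0,"ay":0,"az":0},{"x":0,"y":0,"z":0,"ax":0,"ay":0,"az":0}])

```text
time: 6.82
eef_pos: [0.498, -0.1241, 0.0761]
orientation: [[0.349, 0.937, -0.001], [0.937, -0.349, 0.001], [0.0, -0.002, -1.0]]
contact_force: [-2.8, 1.5, 1.1]
opening: 0.0468
```

Emit:
move_arm(increments=[{"x":0,"y":0.004,"z":0,"ax":0,"ay":0,"az":0},{"x":0,"y":0,"z":0,"ax":0,"ay":0,"az":0}])

```text
time: 7.08
eef_pos: [0.4981, -0.1241, 0.0761]
orientation: [[0.349, 0.937, -0.004], [0.937, -0.349, 0.002], [0.0, -0.004, -1.0]]
contact_force: [-3.7, 0.3, 1.6]
opening: 0.0465
```

Emit:
move_arm(increments=[{"x":0,"y":0.006,"z":0,"ax":0,"ay":0,"az":0},{"x":0,"y":0.004,"z":0,"ax":0,"ay":0,"az":0}])

```text
time: 7.32
eef_pos: [0.4986, -0.1242, 0.076]
orientation: [[0.349, 0.937, -0.009], [0.937, -0.349, 0.004], [0.0, -0.01, -1.0]]
contact_force: [-13.5, 5.0, 7.3]
opening: 0.0469
```

```bash
python3 tgt.py .49 -.121 .074 -20.3
python3 - <<'E'
from h import *
st();p=imaging.read_camera("wrist");st()
cv2.imwrite("pics/w5.png",cv2.resize(p["pixels"],(800,600),interpolation=cv2.INTER_CUBIC))
E
```

```text
t 7.325 tcp [ 0.4986 -0.1242  0.076 ] F [-13.54   4.96   7.25] T [0.86 2.56 0.06] op 0.0469
R [[0.349, 0.937, -0.009], [0.937, -0.349, 0.004], [0.0, -0.01, -1.0]]
units [ 0.0002 -0.0365  0.0084]
az units -0.033 cur yaw -20.43
t 7.325 tcp [ 0.4986 -0.1242  0.076 ] F [-13.54   4.96   7.25] T [0.86 2.56 0.06] op 0.0469
R [[0.349, 0.937, -0.009], [0.937, -0.349, 0.004], [0.0, -0.01, -1.0]]
t 7.375 tcp [ 0.4986 -0.1242  0.076 ] F [-13.83   4.77   8.82] T [0.93 2.61 0.06] op 0.0466
R [[0.349, 0.937, -0.01], [0.937, -0.349, 0.004], [0.0, -0.01, -1.0]]
```

View pics/w5.png

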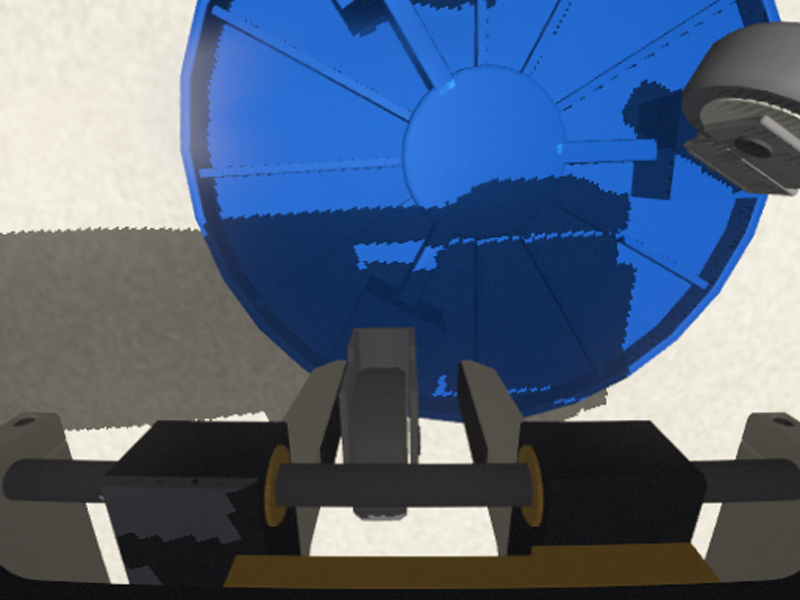

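That reached about 14 N with under 1 mm of give, so p is firm, but I pushed harder than I meant to. I'll back off and check that the dolly hasn't moved.

Emit:
move_arm(increments=[{"x":0,"y":-0.016,"z":0,"ax":0,"ay":0,"az":0},{"x":0,"y":-0.016,"z":0,"ax":0,"ay":0,"az":0},{"x":0,"y":0,"z":0,"ax":0,"ay":0,"az":0}])

```text
time: 7.75
eef_pos: [0.491, -0.1214, 0.076]
orientation: [[0.349, 0.937, -0.008], [0.937, -0.349, 0.003], [0.0, -0.009, -1.0]]
contact_force: [-0.3, 0.6, 0.2]
opening: 0.0466
```

```bash
python3 tgt.py .49 -.121 .074 -20.3
python3 - <<'E'
from h import *
import pickle
D=pickle.load(open("D0.pkl","rb"))
for n in("side","top"):
    p=imaging.read_camera(n); d=cv2.absdiff(p["pixels"],D[n]["pixels"]).max(2)
    cv2.imwrite(f"pics/{n}5.png",p["pixels"])
    a,b=(D[n]["pixels"],p["pixels"])
    c=np.hstack([x[150:260,205:345] for x in(a,b)]);cv2.imwrite(f"pics/{n}cmp.png",cv2.resize(c,None,fx=2.8,fy=2.8,interpolation=cv2.INTER_CUBIC))
    # phase correlation on region of q & r casters
    if n=="side":
        for (x0,y0,x1,y1) in [(215,160,262,235),(228,160,262,192),(243,192,270,232)]:
            g=[cv2.cvtColor(x[y0:y1,x0:x1],cv2.COLOR_BGR2GRAY).astype(np.float32) for x in(a,b)]
            print(n,cv2.phaseCorrelate(*g))
E
```

```text
t 7.75 tcp [ 0.491  -0.1214  0.076 ] F [-0.35  0.59  0.15] T [-0.03 -0.05 -0.  ] op 0.0466
R [[0.349, 0.937, -0.008], [0.937, -0.349, 0.003], [0.0, -0.009, -1.0]]
units [ 0.0001 -0.0044  0.0082]
az units -0.032 cur yaw -20.43
side ((-0.0009371373883197975, 0.5039294718065435), 0.9765163120627404)
side ((0.04289429806568279, -0.09091091760861758), 1.0011383075680997)
side ((0.4621255604218746, -0.06466172632939049), 0.8637412704803326)
```

View pics/sidecmp.png

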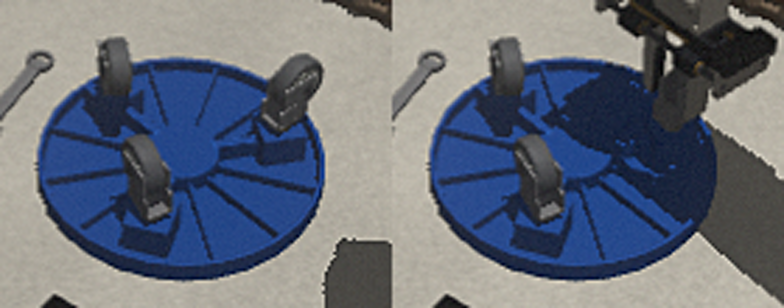

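The dolly is unmoved: both frames match, with the casters in the same places. Caster p is sound. Next I'll rise and go to q, turning on the way.

```bash
cat > rows.py <<'E'
import sys,numpy as np
from h import *
# rows.py tx ty targetyaw n_transl n_rot : after rise
s=st();tx,ty,ta=map(float,sys.argv[1:4]);n=int(sys.argv[4])
R=s["orientation"];cur=np.degrees(np.arctan2(R[1,1],R[0,1]));e=(ta-cur+180)%360-180
d=(np.array([tx,ty])-s["eef_pos"][:2])/n
print("total turn",e,"rows",abs(e)/4,"q6",s["joint_positions"][5])
for k in range(n):
    a=np.radians(cur+np.sign(e)*4*k+90);X=np.array([np.cos(a),np.sin(a)]);Y=np.array([np.sin(a),-np.cos(a)])
    print((d@X/.25).round(3),(d@Y/.25).round(3))
E
python3 rows.py .5447 .0534 55.6 6
```

```text
t 7.85 tcp [ 0.4912 -0.1215  0.0761] F [-0.39  0.23 -1.33] T [-0.06 -0.02  0.03] op 0.0462
R [[0.349, 0.937, -0.008], [0.937, -0.349, 0.003], [0.0, -0.009, -1.0]]
total turn 76.03101639923 rows 19.0077540998075 q6 0.06300281254051915
0.122 -0.007
0.122 0.001
0.122 0.01
0.121 0.018
0.119 0.027
0.117 0.035
```

Emit:
move_arm(increments=[{"x":0,"y":0,"z":-0.16,"ax":-0.13,"ay":0,"az":0},{"x":0,"y":0,"z":-0.16,"ax":0,"ay":0,"az":0}])

```text
time: 8.1
eef_pos: [0.4905, -0.1214, 0.1549]
orientation: [[0.349, 0.937, -0.005], [0.937, -0.349, 0.002], [-0.0, -0.005, -1.0]]
contact_force: [-0.3, 0.4, -0.0]
opening: 0.0466
```

Emit:
move_arm(increments=[{"x":0.12,"y":-0.007,"z":0,"ax":0,"ay":0,"az":-1},{"x":0.12,"y":0.001,"z":0,"ax":0,"ay":0,"az":-1},{"x":0.12,"y":0.01,"z":0,"ax":0,"ay":0,"az":-1},{"x":0.12,"y":0.02,"z":0,"ax":0,"ay":0,"az":-1},{"x":0.12,"y":0.03,"z":0,"ax":0,"ay":0,"az":-1},{"x":0.1,"y":0.03,"z":0,"ax":0,"ay":0,"az":-1},{"x":0,"y":0,"z":0,"ax":0,"ay":0,"az":-1},{"x":0,"y":0,"z":0,"ax":0,"ay":0,"az":-1}])

```text
time: 9.1
eef_pos: [0.5472, 0.0534, 0.1591]
orientation: [[-0.217, 0.976, 0.003], [0.976, 0.217, 0.0], [-0.001, 0.003, -1.0]]
contact_force: [0.0, -0.8, 0.7]
opening: 0.0469
```

Emit:
move_arm(increments=[{"x":0,"y":0,"z":0,"ax":0,"ay":0,"az":-1},{"x":0,"y":0,"z":0,"ax":0,"ay":0,"az":-1},{"x":0,"y":0,"z":0,"ax":0,"ay":0,"az":-1},{"x":0,"y":0,"z":0,"ax":0,"ay":0,"az":-1},{"x":0,"y":0,"z":0,"ax":0,"ay":0,"az":-1},{"x":0,"y":0,"z":0,"ax":0,"ay":0,"az":-1},{"x":0,"y":0,"z":0,"ax":0,"ay":0,"az":-1},{"x":0,"y":0,"z":0,"ax":0,"ay":0,"az":-1}])

```text
time: 10.1
eef_pos: [0.5484, 0.0536, 0.1588]
orientation: [[-0.715, 0.699, 0.004], [0.699, 0.715, 0.0], [-0.003, 0.003, -1.0]]
contact_force: [-0.1, 0.0, 0.6]
opening: 0.0464
```

```bash
python3 tgt.py .5447 .0534 .076 55.6
python3 - <<'E'
from fit import *
p=imaging.read_camera("wrist")
ms=masks(p);print([(round(r["score"],2),np.round(r["uv"]),int(r["mask"].sum())) for r in ms])
im=p["pixels"].copy()
for k,s in {"q":(.5447,.0534,325.6),"r":(.6675,-.0803,131)}.items():
    m=best(p,ms,s)
    v=s[0],s[1],np.radians(s[2])
    if m is not None:
        r=fit([(p,m)],s[:2],v[2]);print(k,r.x.round(4),np.degrees(r.x[2])%360,round(r.fun,3));v=r.x
    cs,_=cv2.findContours((render(p,*v)>.5).astype(np.uint8),0,1);cv2.drawContours(im,cs,-1,(0,255,0),1)
cv2.imwrite("pics/w6.png",cv2.resize(im,(800,600),interpolation=cv2.INTER_CUBIC))
E
```

```text
t 10.1 tcp [0.5484 0.0536 0.1588] F [-0.1   0.01  0.64] T [-0.02 -0.14 -0.04] op 0.0464
R [[-0.715, 0.699, 0.004], [0.699, 0.715, 0.0], [-0.003, 0.003, -1.0]]
units [ 0.011  -0.012   0.3311]
az units -2.489 cur yaw 45.65
[(0.89, array([ 90., 271.]), 1195)]
```

View pics/w6.png

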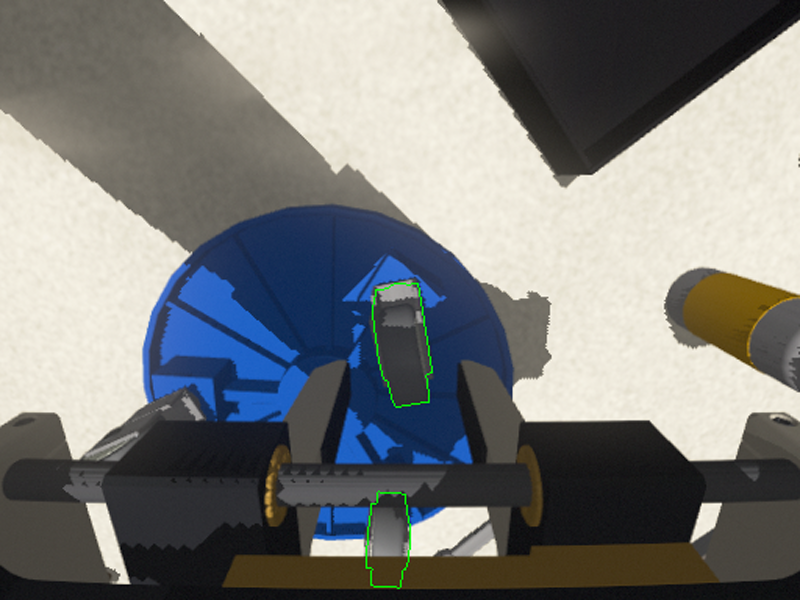

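The model outline matches q at (400,345). I'll finish the turn, centre and descend.

Emit:
move_arm(increments=[{"x":0,"y":0,"z":0,"ax":0,"ay":0,"az":-1},{"x":0,"y":0,"z":0,"ax":0,"ay":0,"az":-1},{"x":0.011,"y":-0.012,"z":0,"ax":0,"ay":0,"az":-0.5},{"x":0,"y":0,"z":0.08,"ax":0,"ay":0,"az":0},{"x":0,"y":0,"z":0.08,"ax":0,"ay":0,"az":0},{"x":0,"y":0,"z":0.08,"ax":0,"ay":0,"az":0},{"x":0,"y":0,"z":0.07,"ax":0,"ay":0,"az":0},{"x":0,"y":0,"z":0,"ax":0,"ay":0,"az":0}])

```text
time: 11.2
eef_pos: [0.5436, 0.0527, 0.0735]
orientation: [[-0.822, 0.57, 0.001], [0.57, 0.822, -0.0], [-0.001, 0.001, -1.0]]
contact_force: [-0.0, 0.5, 0.9]
opening: 0.0467
```

```bash
python3 tgt.py .5447 .0534 .076 55.6
python3 - <<'E'
from fit import *
p=imaging.read_camera("wrist")
im=p["pixels"].copy()
cs,_=cv2.findContours((render(p,.5447,.0534,np.radians(325.6))>.5).astype(np.uint8),0,1);cv2.drawContours(im,cs,-1,(0,255,0),1)
cv2.imwrite("pics/w7.png",cv2.resize(im,(800,600),interpolation=cv2.INTER_CUBIC))
E
```

```text
t 11.2 tcp [0.5436 0.0527 0.0735] F [-0.04  0.53  0.93] T [ 0.06 -0.16 -0.03] op 0.0467
R [[-0.822, 0.57, 0.001], [0.57, 0.822, -0.0], [-0.001, 0.001, -1.0]]
units [-0.0022  0.0048 -0.0099]
az units -0.08 cur yaw 55.28
```

View pics/w7.png

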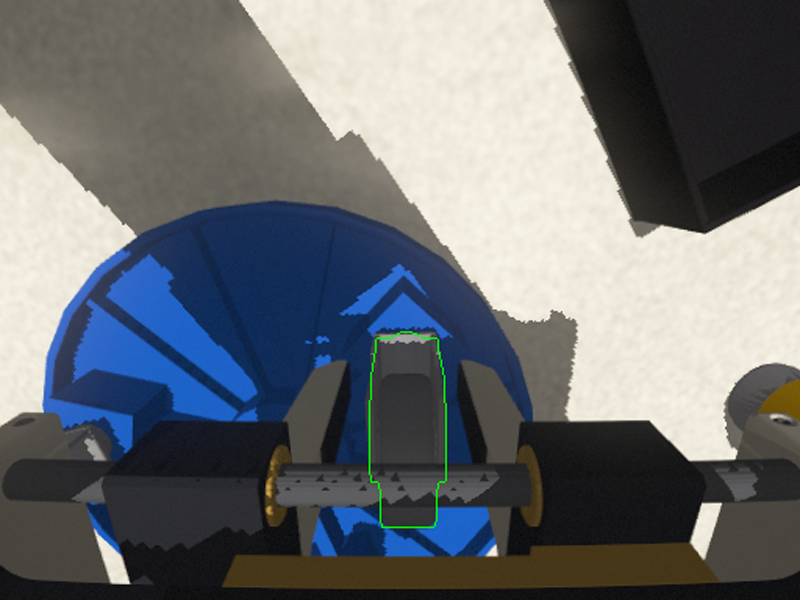

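Well centred. The caster at (407,425) is between the fingers. I'll push along +y, more gently this time.

Emit:
move_arm(increments=[{"x":0,"y":0.012,"z":-0.01,"ax":0,"ay":0,"az":0},{"x":0,"y":0.01,"z":0,"ax":0,"ay":0,"az":0},{"x":0,"y":0,"z":0,"ax":0,"ay":0,"az":0}])

```text
time: 11.62
eef_pos: [0.5484, 0.0577, 0.0792]
orientation: [[-0.822, 0.57, 0.005], [0.57, 0.822, 0.0], [-0.004, 0.003, -1.0]]
contact_force: [0.5, 0.0, -0.2]
opening: 0.0465
```

Emit:
move_arm(increments=[{"x":0,"y":0.006,"z":0,"ax":0,"ay":0,"az":0},{"x":0,"y":0,"z":0,"ax":0,"ay":0,"az":0}])

```text
time: 11.88
eef_pos: [0.5495, 0.0591, 0.0796]
orientation: [[-0.822, 0.57, 0.006], [0.57, 0.822, 0.0], [-0.005, 0.004, -1.0]]
contact_force: [-0.4, 0.1, 0.3]
opening: 0.0466
```

Emit:
move_arm(increments=[{"x":0,"y":0.005,"z":0,"ax":0,"ay":0,"az":0},{"x":0,"y":0,"z":0,"ax":0,"ay":0,"az":0}])

```text
time: 12.12
eef_pos: [0.5502, 0.06, 0.0797]
orientation: [[-0.822, 0.57, 0.006], [0.57, 0.822, -0.0], [-0.005, 0.003, -1.0]]
contact_force: [-1.5, -0.5, 0.4]
opening: 0.0463
```

Emit:
move_arm(increments=[{"x":0,"y":0.004,"z":0,"ax":0,"ay":0,"az":0},{"x":0,"y":0,"z":0,"ax":0,"ay":0,"az":0}])

```text
time: 12.38
eef_pos: [0.5504, 0.0603, 0.0797]
orientation: [[-0.822, 0.57, 0.004], [0.57, 0.822, -0.001], [-0.004, 0.001, -1.0]]
contact_force: [-2.0, -1.0, 1.5]
opening: 0.0465
```

Emit:
move_arm(increments=[{"x":0,"y":0.004,"z":0,"ax":0,"ay":0,"az":0},{"x":0,"y":0,"z":0,"ax":0,"ay":0,"az":0}])

```text
time: 12.62
eef_pos: [0.5504, 0.0603, 0.0797]
orientation: [[-0.822, 0.57, 0.003], [0.57, 0.822, -0.003], [-0.004, -0.001, -1.0]]
contact_force: [-1.7, -2.4, 2.1]
opening: 0.0468
```

Emit:
move_arm(increments=[{"x":0,"y":0.003,"z":0,"ax":0,"ay":0,"az":0},{"x":0,"y":0,"z":0,"ax":0,"ay":0,"az":0}])

```text
time: 12.88
eef_pos: [0.5504, 0.0603, 0.0797]
orientation: [[-0.822, 0.57, 0.002], [0.57, 0.822, -0.004], [-0.004, -0.003, -1.0]]
contact_force: [-1.7, -2.0, 1.9]
opening: 0.0465
```

Emit:
move_arm(increments=[{"x":0,"y":0.006,"z":0,"ax":0,"ay":0,"az":0}])

```text
time: 13.0
eef_pos: [0.5508, 0.0608, 0.0797]
orientation: [[-0.821, 0.57, 0.0], [0.57, 0.821, -0.006], [-0.004, -0.005, -1.0]]
contact_force: [-10.3, -11.4, 7.8]
opening: 0.0465
```

Emit:
move_arm(increments=[{"x":0,"y":0.004,"z":0,"ax":0,"ay":0,"az":0}])

```text
time: 13.12
eef_pos: [0.5508, 0.0608, 0.0797]
orientation: [[-0.821, 0.57, -0.002], [0.57, 0.821, -0.008], [-0.003, -0.008, -1.0]]
contact_force: [-8.8, -10.5, 5.8]
opening: 0.0467
```

q resists firmly and gave about 1 mm or less. Backing off.

Emit:
move_arm(increments=[{"x":0,"y":-0.016,"z":0,"ax":0,"ay":0,"az":0},{"x":0,"y":-0.016,"z":0,"ax":0,"ay":0,"az":0},{"x":0,"y":-0.002,"z":-0.1,"ax":-0.12,"ay":0,"az":0},{"x":0,"y":0,"z":-0.15,"ax":0,"ay":0,"az":0},{"x":0,"y":0,"z":-0.1,"ax":0,"ay":0,"az":0},{"x":0,"y":0,"z":0,"ax":0,"ay":0,"az":0}])

```text
time: 13.88
eef_pos: [0.5455, 0.0542, 0.169]
orientation: [[-0.821, 0.57, 0.004], [0.57, 0.821, 0.001], [-0.003, 0.004, -1.0]]
contact_force: [0.6, -0.2, -0.5]
opening: 0.0466
```

```bash
python3 rows.py .6675 -.0803 41 6
python3 - <<'E'
from fit import *
import pickle
D=pickle.load(open("D0.pkl","rb"))
n="side"
p=imaging.read_camera(n);a,b=(D[n]["pixels"],p["pixels"])
c=np.hstack([x[150:260,205:345] for x in(a,b)]);cv2.imwrite(f"pics/{n}cmp2.png",cv2.resize(c,None,fx=2.8,fy=2.8,interpolation=cv2.INTER_CUBIC))
for (x0,y0,x1,y1) in [(290,160,330,215),(243,192,285,250),(230,155,262,192)]:
    t=a[y0:y1,x0:x1];r=cv2.matchTemplate(b[y0-5:y1+5,x0-5:x1+5],t,cv2.TM_CCOEFF_NORMED);_,v,_,l=cv2.minMaxLoc(r);print(v,l,"(5,5)=unmoved")
ms=masks(p);print([(round(r["score"],2),np.round(r["uv"])) for r in ms])
E
```

```text
t 13.875 tcp [0.5455 0.0542 0.169 ] F [ 0.57 -0.24 -0.53] T [ 0.04 -0.06 -0.02] op 0.0466
R [[-0.821, 0.57, 0.004], [0.57, 0.821, 0.001], [-0.003, 0.004, -1.0]]
total turn -14.228296166277573 rows 3.5570740415693933 q6 -0.9121048351589848
-0.118 -0.027
-0.12 -0.019
-0.121 -0.011
-0.121 -0.002
-0.121 0.006
-0.12 0.015
0.9478289484977722 (5, 5) (5,5)=unmoved
0.6462639570236206 (5, 5) (5,5)=unmoved
0.18410518765449524 (3, 0) (5,5)=unmoved
[(0.68, array([309., 181.]))]
```

View pics/sidecmp2.png

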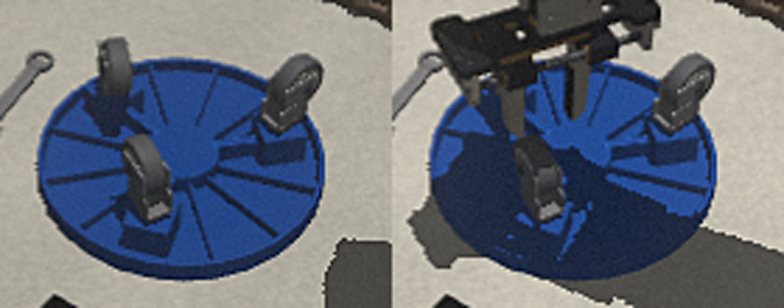

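The dolly still hasn't moved. On to r, refining its fit from close up.

Emit:
move_arm(increments=[{"x":-0.12,"y":-0.027,"z":0,"ax":0,"ay":0,"az":1},{"x":-0.12,"y":-0.02,"z":0,"ax":0,"ay":0,"az":1},{"x":-0.12,"y":-0.01,"z":0,"ax":0,"ay":0,"az":1},{"x":-0.12,"y":0,"z":0,"ax":0,"ay":0,"az":0.5},{"x":-0.12,"y":0,"z":0,"ax":0,"ay":0,"az":0},{"x":-0.1,"y":0,"z":0,"ax":0,"ay":0,"az":0},{"x":0,"y":0,"z":0,"ax":0,"ay":0,"az":0}])

```text
time: 14.85
eef_pos: [0.6625, -0.0804, 0.1532]
orientation: [[-0.654, 0.757, -0.012], [0.757, 0.654, 0.004], [0.01, -0.007, -1.0]]
contact_force: [-0.0, 0.6, 0.2]
opening: 0.0462
```

```bash
python3 tgt.py .6675 -.0803 .076 41
python3 - <<'E'
from fit import *
p=imaging.read_camera("wrist")
ms=masks(p);print([(round(r["score"],2),np.round(r["uv"]),int(r["mask"].sum())) for r in ms])
im=p["pixels"].copy()
v=(.6675,-.0803,np.radians(131))
for r in ms:
    print(proj(p,[.6675,-.0803,.09]))
m=best(p,ms,v)
if m is not None:
    r=fit([(p,m)],v[:2],None);print(r.x.round(4),np.degrees(r.x[2])%360,round(r.fun,3));v=r.x
cs,_=cv2.findContours((render(p,*v)>.5).astype(np.uint8),0,1);cv2.drawContours(im,cs,-1,(0,255,0),1)
cv2.imwrite("pics/w8.png",cv2.resize(im,(800,600),interpolation=cv2.INTER_CUBIC))
E
```

```text
t 14.85 tcp [ 0.6625 -0.0804  0.1532] F [-0.03  0.64  0.22] T [ 0.03 -0.09  0.01] op 0.0462
R [[-0.654, 0.757, -0.012], [0.757, 0.654, 0.004], [0.01, -0.007, -1.0]]
units [-0.016   0.0172  0.3085]
az units -0.045 cur yaw 40.82
[]
```

View pics/w8.png

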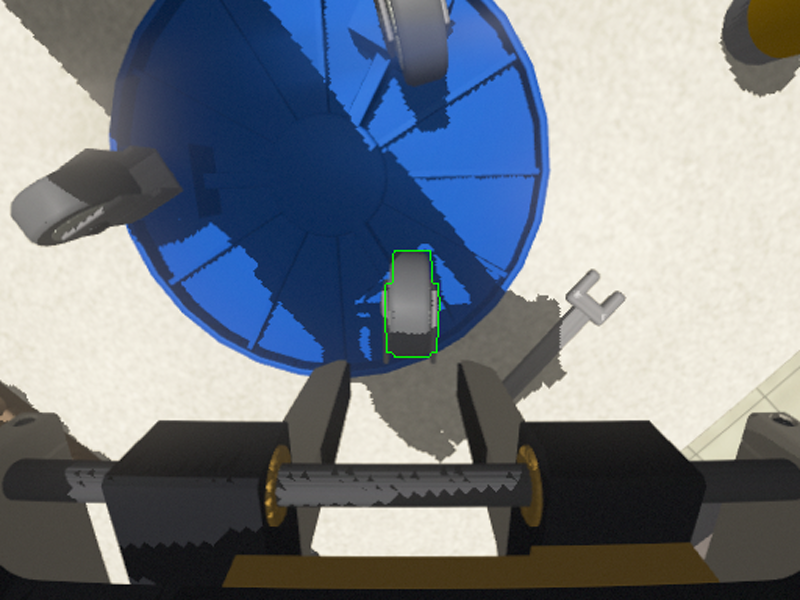

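r's outline matches at (412,305). I'll centre and descend.

Emit:
move_arm(increments=[{"x":-0.016,"y":0.017,"z":0,"ax":-0.1,"ay":-0.14,"az":0},{"x":0,"y":0,"z":0.07,"ax":0,"ay":0,"az":0},{"x":0,"y":0,"z":0.07,"ax":0,"ay":0,"az":0},{"x":0,"y":0,"z":0.07,"ax":0,"ay":0,"az":0},{"x":0,"y":0,"z":0.06,"ax":0,"ay":0,"az":0},{"x":0,"y":0,"z":0,"ax":0,"ay":0,"az":0}])

```text
time: 15.7
eef_pos: [0.6663, -0.0773, 0.0796]
orientation: [[-0.656, 0.755, -0.001], [0.755, 0.656, 0.001], [0.002, -0.0, -1.0]]
contact_force: [-0.2, 0.4, 0.6]
opening: 0.0464
```

```bash
python3 tgt.py .6675 -.0803 .076 41
python3 - <<'E'
from fit import *
p=imaging.read_camera("wrist")
im=p["pixels"].copy()
cs,_=cv2.findContours((render(p,.6675,-.0803,np.radians(131))>.5).astype(np.uint8),0,1);cv2.drawContours(im,cs,-1,(0,255,0),1)
cv2.imwrite("pics/w9.png",cv2.resize(im,(800,600),interpolation=cv2.INTER_CUBIC))
E
```

```text
t 15.7 tcp [ 0.6663 -0.0773  0.0796] F [-0.16  0.44  0.6 ] T [ 0.06 -0.09  0.03] op 0.0464
R [[-0.656, 0.755, -0.001], [0.755, 0.656, 0.001], [0.002, -0.0, -1.0]]
units [-0.0125 -0.0042  0.0142]
az units -0.004 cur yaw 40.98
```

View pics/w9.png

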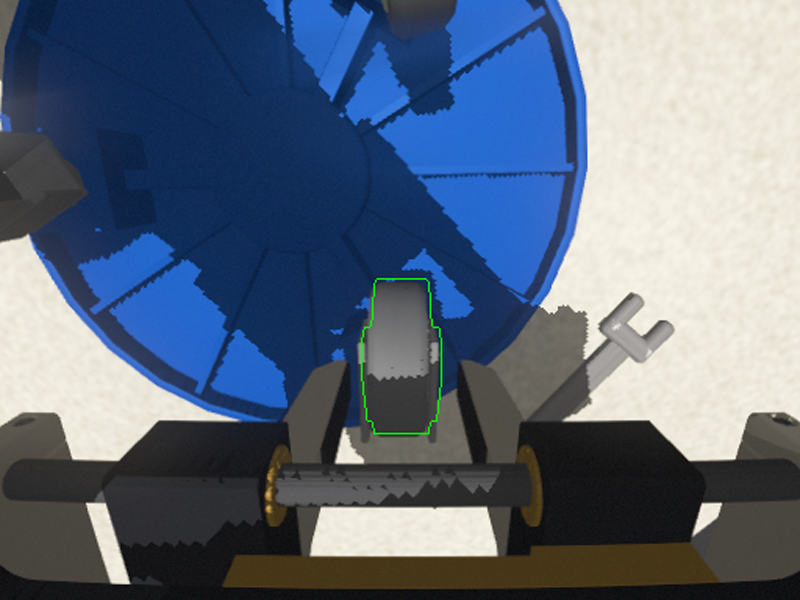

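Fork back ends are at (365,437) and (435,437). The swivel axis is slightly behind the fit, so I'll shift -x before pushing.

Emit:
move_arm(increments=[{"x":-0.018,"y":0.01,"z":0.014,"ax":0,"ay":0,"az":0},{"x":0,"y":0.01,"z":0,"ax":0,"ay":0,"az":0},{"x":0,"y":0,"z":0,"ax":0,"ay":0,"az":0}])

```text
time: 16.12
eef_pos: [0.6748, -0.0777, 0.0785]
orientation: [[-0.656, 0.755, 0.002], [0.755, 0.656, 0.001], [-0.001, 0.002, -1.0]]
contact_force: [0.1, -0.8, 0.0]
opening: 0.0463
```

Emit:
move_arm(increments=[{"x":0,"y":0.005,"z":0,"ax":0,"ay":0,"az":0},{"x":0,"y":0,"z":0,"ax":0,"ay":0,"az":0}])

```text
time: 16.38
eef_pos: [0.6758, -0.0768, 0.0789]
orientation: [[-0.656, 0.755, 0.003], [0.755, 0.656, 0.001], [-0.001, 0.002, -1.0]]
contact_force: [-0.5, -0.1, -0.7]
opening: 0.0468
```

Emit:
move_arm(increments=[{"x":0,"y":0.004,"z":0,"ax":0,"ay":0,"az":0},{"x":0,"y":0,"z":0,"ax":0,"ay":0,"az":0}])

```text
time: 16.62
eef_pos: [0.6766, -0.0762, 0.0792]
orientation: [[-0.656, 0.755, 0.003], [0.755, 0.656, 0.0], [-0.001, 0.002, -1.0]]
contact_force: [-0.2, -0.4, 1.4]
opening: 0.0464
```

Emit:
move_arm(increments=[{"x":0,"y":0.004,"z":0,"ax":0,"ay":0,"az":0},{"x":0,"y":0,"z":0,"ax":0,"ay":0,"az":0}])

```text
time: 16.88
eef_pos: [0.6773, -0.0758, 0.0794]
orientation: [[-0.656, 0.755, 0.003], [0.755, 0.656, 0.0], [-0.002, 0.002, -1.0]]
contact_force: [-1.2, -0.9, 0.9]
opening: 0.0464
```

Emit:
move_arm(increments=[{"x":0,"y":0.004,"z":0,"ax":0,"ay":0,"az":0},{"x":0,"y":0,"z":0,"ax":0,"ay":0,"az":0}])

```text
time: 17.12
eef_pos: [0.6781, -0.0752, 0.0796]
orientation: [[-0.656, 0.755, 0.003], [0.755, 0.656, -0.0], [-0.002, 0.002, -1.0]]
contact_force: [-1.0, -1.2, 1.3]
opening: 0.0468
```

It gives under about 1.5 N and keeps moving. Continuing.

Emit:
move_arm(increments=[{"x":0,"y":0.004,"z":0,"ax":0,"ay":0,"az":0},{"x":0,"y":0,"z":0,"ax":0,"ay":0,"az":0}])

```text
time: 17.38
eef_pos: [0.6789, -0.0745, 0.0795]
orientation: [[-0.656, 0.755, 0.002], [0.755, 0.656, -0.0], [-0.002, 0.002, -1.0]]
contact_force: [-1.2, -1.4, 1.8]
opening: 0.0466
```

Emit:
move_arm(increments=[{"x":0,"y":0.004,"z":0,"ax":0,"ay":0,"az":0},{"x":0,"y":0,"z":0,"ax":0,"ay":0,"az":0}])

```text
time: 17.62
eef_pos: [0.6796, -0.074, 0.0797]
orientation: [[-0.656, 0.755, 0.002], [0.755, 0.656, -0.0], [-0.002, 0.002, -1.0]]
contact_force: [-2.2, -2.4, 2.5]
opening: 0.0465
```

Emit:
move_arm(increments=[{"x":0,"y":0.004,"z":0,"ax":0,"ay":0,"az":0},{"x":0,"y":0,"z":0,"ax":0,"ay":0,"az":0}])

```text
time: 17.88
eef_pos: [0.6802, -0.0737, 0.0798]
orientation: [[-0.656, 0.755, 0.002], [0.755, 0.656, -0.001], [-0.002, 0.001, -1.0]]
contact_force: [-2.8, -1.7, 2.7]
opening: 0.0465
```

Run:
```python
from fit import *
st();p=imaging.read_camera("wrist")
im=p["pixels"].copy()
cs,_=cv2.findContours((render(p,.6675,-.0803,np.radians(131))>.5).astype(np.uint8),0,1);cv2.drawContours(im,cs,-1,(0,255,0),1)
cv2.imwrite("pics/w10.png",cv2.resize(im,(800,600),interpolation=cv2.INTER_CUBIC))
```

```text
t 17.875 tcp [ 0.6802 -0.0737  0.0798] F [-2.85 -1.68  2.75] T [-0.55  0.57  0.06] op 0.0465
R [[-0.656, 0.755, 0.002], [0.755, 0.656, -0.001], [-0.002, 0.001, -1.0]]
```

View pics/w10.png

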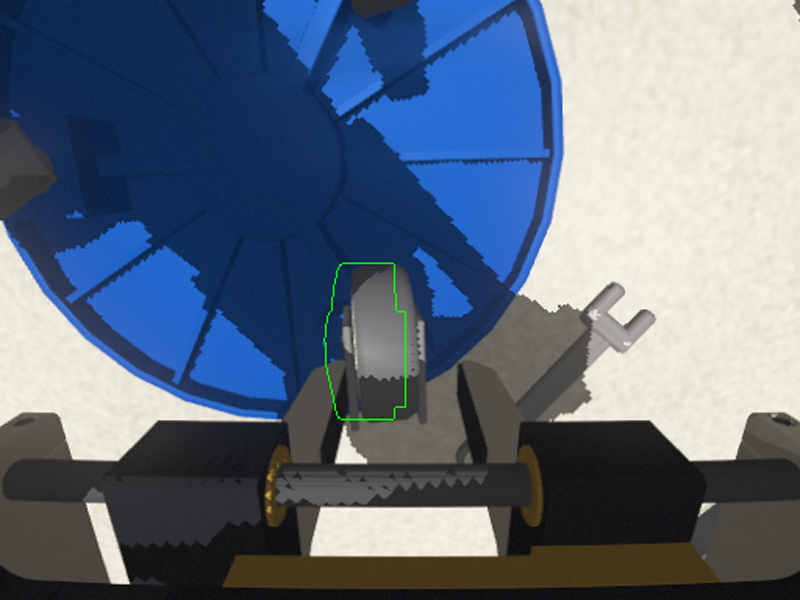

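The wheel has visibly leaned relative to the upright outline (about 17 px at row 340) and still yields. I'll go a bit further to pass 0.05 rad clearly.

Emit:
move_arm(increments=[{"x":0,"y":0.004,"z":0,"ax":0,"ay":0,"az":0},{"x":0,"y":0,"z":0,"ax":0,"ay":0,"az":0}])

```text
time: 18.18
eef_pos: [0.6805, -0.0736, 0.0798]
orientation: [[-0.655, 0.755, 0.001], [0.755, 0.655, -0.002], [-0.002, -0.001, -1.0]]
contact_force: [-4.5, -3.1, 3.1]
opening: 0.0467
```

Emit:
move_arm(increments=[{"x":0,"y":0.003,"z":0,"ax":0,"ay":0,"az":0},{"x":0,"y":0,"z":0,"ax":0,"ay":0,"az":0}])

```text
time: 18.42
eef_pos: [0.6806, -0.0737, 0.0798]
orientation: [[-0.655, 0.756, -0.001], [0.756, 0.655, -0.003], [-0.002, -0.003, -1.0]]
contact_force: [-3.7, -3.8, 3.5]
opening: 0.0465
```

It stops firmly after about 4.5–5 mm. Now I'll rock it the other way.

Emit:
move_arm(increments=[{"x":0,"y":-0.025,"z":0,"ax":-0.05,"ay":0,"az":0},{"x":0,"y":-0.025,"z":0.005,"ax":0,"ay":0,"az":0},{"x":0,"y":-0.02,"z":0,"ax":0,"ay":0,"az":0},{"x":0,"y":0,"z":0,"ax":0,"ay":0,"az":0}])

```text
time: 18.92
eef_pos: [0.6666, -0.0853, 0.0779]
orientation: [[-0.655, 0.756, 0.003], [0.756, 0.655, 0.001], [-0.001, 0.002, -1.0]]
contact_force: [0.3, -1.3, -0.9]
opening: 0.0464
```

Emit:
move_arm(increments=[{"x":0,"y":-0.004,"z":0,"ax":0,"ay":0,"az":0},{"x":0,"y":0,"z":0,"ax":0,"ay":0,"az":0}])

```text
time: 19.18
eef_pos: [0.6659, -0.0859, 0.078]
orientation: [[-0.655, 0.756, 0.003], [0.756, 0.655, 0.001], [-0.001, 0.003, -1.0]]
contact_force: [-0.1, -0.1, 0.0]
opening: 0.0467
```

Emit:
move_arm(increments=[{"x":0,"y":-0.004,"z":0,"ax":0,"ay":0,"az":0},{"x":0,"y":0,"z":0,"ax":0,"ay":0,"az":0}])

```text
time: 19.42
eef_pos: [0.6652, -0.0865, 0.078]
orientation: [[-0.655, 0.755, 0.003], [0.755, 0.655, 0.001], [-0.001, 0.003, -1.0]]
contact_force: [-1.0, 0.1, 0.3]
opening: 0.0468
```

Emit:
move_arm(increments=[{"x":0,"y":-0.004,"z":0,"ax":0,"ay":0,"az":0},{"x":0,"y":0,"z":0,"ax":0,"ay":0,"az":0}])

```text
time: 19.68
eef_pos: [0.6644, -0.0872, 0.0779]
orientation: [[-0.655, 0.755, 0.003], [0.755, 0.655, 0.001], [-0.001, 0.003, -1.0]]
contact_force: [-0.2, -0.6, -0.3]
opening: 0.0462
```

Emit:
move_arm(increments=[{"x":0,"y":-0.004,"z":0,"ax":0,"ay":0,"az":0},{"x":0,"y":0,"z":0,"ax":0,"ay":0,"az":0}])

```text
time: 19.92
eef_pos: [0.6636, -0.0879, 0.0779]
orientation: [[-0.655, 0.755, 0.003], [0.755, 0.655, 0.001], [-0.001, 0.003, -1.0]]
contact_force: [0.1, 0.6, -0.8]
opening: 0.0466
```

Emit:
move_arm(increments=[{"x":0,"y":-0.004,"z":0,"ax":0,"ay":0,"az":0},{"x":0,"y":-0.004,"z":0,"ax":0,"ay":0,"az":0},{"x":0,"y":0,"z":0,"ax":0,"ay":0,"az":0}])

```text
time: 20.3
eef_pos: [0.6624, -0.0891, 0.0783]
orientation: [[-0.655, 0.755, 0.004], [0.755, 0.655, 0.001], [-0.002, 0.004, -1.0]]
contact_force: [0.2, 1.2, -0.2]
opening: 0.0465
```

Emit:
move_arm(increments=[{"x":0,"y":-0.004,"z":0,"ax":0,"ay":0,"az":0},{"x":0,"y":0,"z":0,"ax":0,"ay":0,"az":0}])

```text
time: 20.55
eef_pos: [0.6618, -0.0896, 0.0785]
orientation: [[-0.655, 0.755, 0.005], [0.755, 0.655, 0.001], [-0.002, 0.004, -1.0]]
contact_force: [0.6, 0.7, 0.7]
opening: 0.0466
```

Emit:
move_arm(increments=[{"x":0,"y":-0.004,"z":0,"ax":0,"ay":0,"az":0},{"x":0,"y":0,"z":0,"ax":0,"ay":0,"az":0}])

```text
time: 20.8
eef_pos: [0.6611, -0.0903, 0.0787]
orientation: [[-0.655, 0.755, 0.005], [0.755, 0.655, 0.001], [-0.002, 0.005, -1.0]]
contact_force: [2.0, 0.5, 2.3]
opening: 0.0465
```

Emit:
move_arm(increments=[{"x":0,"y":-0.004,"z":0,"ax":0,"ay":0,"az":0},{"x":0,"y":0,"z":0,"ax":0,"ay":0,"az":0}])

```text
time: 21.05
eef_pos: [0.6605, -0.0909, 0.0789]
orientation: [[-0.655, 0.755, 0.005], [0.755, 0.655, 0.001], [-0.002, 0.005, -1.0]]
contact_force: [1.5, 1.7, 1.5]
opening: 0.0466
```

Emit:
move_arm(increments=[{"x":0,"y":-0.004,"z":0,"ax":0,"ay":0,"az":0},{"x":0,"y":0,"z":0,"ax":0,"ay":0,"az":0}])

```text
time: 21.3
eef_pos: [0.6597, -0.0916, 0.0789]
orientation: [[-0.655, 0.755, 0.006], [0.755, 0.655, 0.001], [-0.002, 0.005, -1.0]]
contact_force: [1.3, 1.5, 1.3]
opening: 0.0466
```

Emit:
move_arm(increments=[{"x":0,"y":-0.004,"z":0,"ax":0,"ay":0,"az":0},{"x":0,"y":0,"z":0,"ax":0,"ay":0,"az":0}])

```text
time: 21.55
eef_pos: [0.659, -0.0923, 0.079]
orientation: [[-0.655, 0.755, 0.006], [0.755, 0.655, 0.001], [-0.003, 0.005, -1.0]]
contact_force: [1.9, 2.0, 1.5]
opening: 0.0465
```

Emit:
move_arm(increments=[{"x":0,"y":-0.003,"z":0,"ax":0,"ay":0,"az":0},{"x":0,"y":0,"z":0,"ax":0,"ay":0,"az":0}])

```text
time: 21.8
eef_pos: [0.6584, -0.0928, 0.079]
orientation: [[-0.655, 0.755, 0.006], [0.755, 0.655, 0.001], [-0.003, 0.005, -1.0]]
contact_force: [2.1, 2.0, 2.1]
opening: 0.0468
```

Run:
```python
from fit import *
st();p=imaging.read_camera("wrist")
im=p["pixels"].copy()
cs,_=cv2.findContours((render(p,.6675,-.0803,np.radians(131))>.5).astype(np.uint8),0,1);cv2.drawContours(im,cs,-1,(0,255,0),1)
cv2.imwrite("pics/w11.png",cv2.resize(im,(800,600),interpolation=cv2.INTER_CUBIC))
```

```text
t 21.8 tcp [ 0.6584 -0.0928  0.079 ] F [2.14 1.96 2.1 ] T [ 0.43 -0.52  0.03] op 0.0468
R [[-0.655, 0.755, 0.006], [0.755, 0.655, 0.001], [-0.003, 0.005, -1.0]]
```

View pics/w11.png

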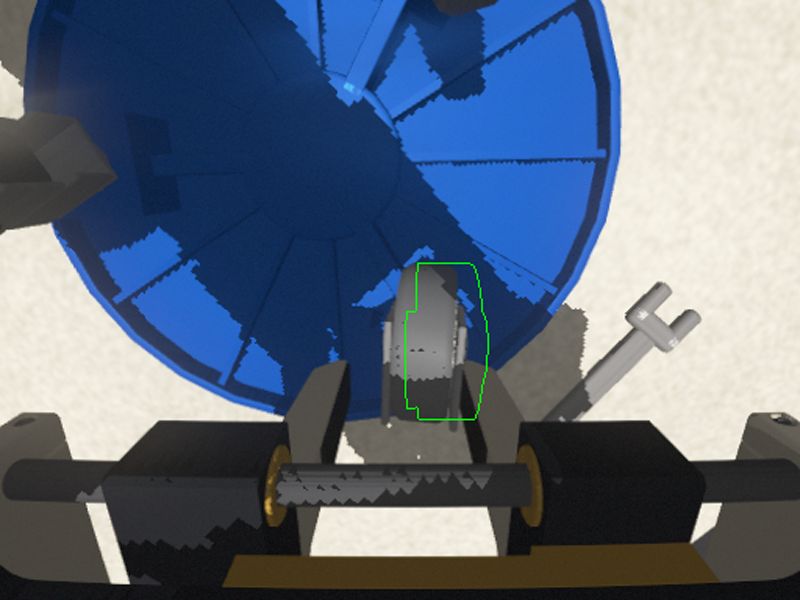

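It also gives about 6 mm the other way at around 3 N, with the wheel offset from the upright outline by about -25 px. r is the loose caster. I'll centre, grip and lift.

Emit:
move_arm(increments=[{"x":0,"y":0.03,"z":0.008,"ax":0.05,"ay":0,"az":0},{"x":0,"y":0.027,"z":0,"ax":0,"ay":0,"az":0},{"x":0,"y":0,"z":0,"ax":0,"ay":0,"az":0}])

```text
time: 22.22
eef_pos: [0.6692, -0.083, 0.0759]
orientation: [[-0.655, 0.755, 0.001], [0.755, 0.655, -0.001], [-0.002, -0.0, -1.0]]
contact_force: [-0.6, -0.3, 0.4]
opening: 0.0466
```

Emit:
move_arm(increments=[{"x":0,"y":0,"z":0,"ax":0,"ay":0,"az":0},{"x":0,"y":0,"z":0,"ax":0,"ay":0,"az":0},{"x":0,"y":0,"z":0,"ax":0,"ay":0,"az":0},{"x":0,"y":0,"z":0,"ax":0,"ay":0,"az":0}], fingers=1, squeeze=20)

```text
time: 22.72
eef_pos: [0.669, -0.0831, 0.0757]
orientation: [[-0.655, 0.755, 0.0], [0.755, 0.655, -0.002], [-0.001, -0.001, -1.0]]
contact_force: [0.4, 0.4, -1.3]
opening: 0.0289
```

Emit:
move_arm(increments=[{"x":0,"y":0,"z":-0.025,"ax":0,"ay":0,"az":0},{"x":0,"y":0,"z":-0.03,"ax":0,"ay":0,"az":0},{"x":0,"y":0,"z":-0.03,"ax":0,"ay":0,"az":0}])

```text
time: 23.1
eef_pos: [0.6686, -0.0831, 0.0975]
orientation: [[-0.655, 0.755, -0.001], [0.755, 0.655, -0.001], [-0.0, -0.002, -1.0]]
contact_force: [0.1, -0.3, -3.3]
opening: 0.0291
```

Emit:
move_arm(increments=[{"x":0,"y":0,"z":-0.05,"ax":0,"ay":0,"az":0},{"x":0,"y":0,"z":-0.08,"ax":0,"ay":0,"az":0},{"x":0,"y":0,"z":-0.12,"ax":0,"ay":0,"az":0},{"x":0,"y":0,"z":-0.16,"ax":0,"ay":0,"az":0},{"x":0,"y":0,"z":-0.16,"ax":0,"ay":0,"az":0},{"x":0,"y":0,"z":-0.08,"ax":0,"ay":0,"az":0}])

```text
time: 23.85
eef_pos: [0.6682, -0.0828, 0.271]
orientation: [[-0.655, 0.755, 0.001], [0.755, 0.655, -0.002], [-0.002, -0.0, -1.0]]
contact_force: [-0.1, -0.2, -2.4]
opening: 0.029
```

Run:
```python
from fit import *
st();p=imaging.read_camera("side")
cv2.imwrite("pics/s12.png",p["pixels"])
q=imaging.read_camera("top");cv2.imwrite("pics/t12.png",q["pixels"][100:300,80:400].repeat(2,0).repeat(2,1))
for n,P in(("side",p),("top",q)):
  for r in spotter.outline_of(P,"scrap_tub")[:2]:
    if r["score"]<.4: continue
    c,_=cv2.findContours(r["mask"].astype(np.uint8),0,1);c=max(c,key=cv2.contourArea)
    a=cv2.approxPolyDP(c,6,True)[:,0];print(n,r["score"],[(v.tolist(),atz(P,v,.06)[:2].round(3).tolist()) for v in a])
    # rectangle fit using rim plane
    W=np.array([atz(P,v,.06)[:2] for v in c[:,0].astype(float)],np.float32);print(cv2.minAreaRect(W))
```

```text
t 23.85 tcp [ 0.6682 -0.0828  0.271 ] F [-0.14 -0.23 -2.39] T [-0.01 -0.15  0.01] op 0.029
R [[-0.655, 0.755, 0.001], [0.755, 0.655, -0.002], [-0.002, -0.0, -1.0]]
side 0.83 [([223, 256], [0.566, 0.201]), ([175, 305], [0.586, 0.381]), ([176, 319], [0.562, 0.41]), ([256, 374], [0.338, 0.433]), ([302, 316], [0.316, 0.258]), ([303, 302], [0.33, 0.223])]
((0.45156216621398926, 0.31436824798583984), (0.2152092456817627, 0.2579457461833954), 83.71442413330078)
top 0.6 [([134, 193], [0.586, 0.377]), ([121, 265], [0.355, 0.405]), ([180, 274], [0.334, 0.213]), ([192, 202], [0.562, 0.185])]
((0.4594734311103821, 0.2960861325263977), (0.20168165862560272, 0.2394752949476242), 83.90270233154297)
top 0.51 [([234, 197], [0.581, 0.051]), ([227, 206], [0.552, 0.073]), ([233, 214], [0.527, 0.053])]
((0.5524683594703674, 0.0520017147064209), (0.03841318562626839, 0.0426706038415432), 46.68998336791992)
```

View pics/s12.png

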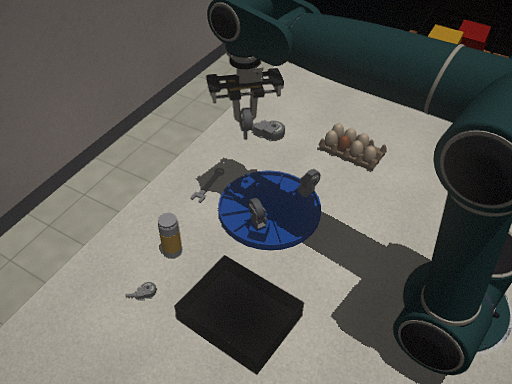

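View pics/t12.png

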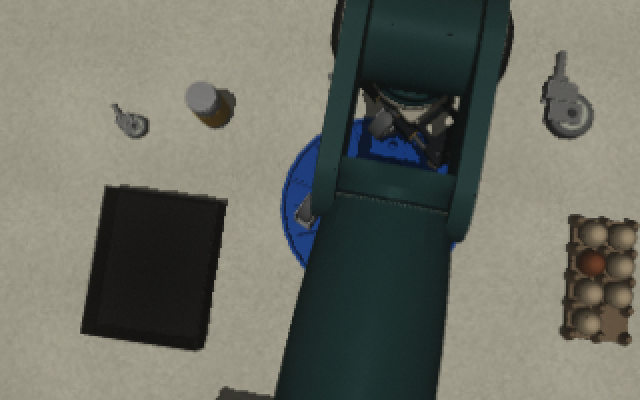

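The caster is held clear at (247,125) in the side view, and the dolly is still in place. The tub is centred at about (0.459, 0.295), long axis at 173°. I'll go there with the fork turned along the tub.

```bash
python3 rows.py .512 .288 83 8
```

```text
t 24.05 tcp [ 0.6677 -0.0828  0.2662] F [-0.08 -0.62 -2.41] T [ 0.05 -0.12  0.03] op 0.0289
R [[-0.655, 0.755, -0.003], [0.755, 0.655, -0.001], [0.001, -0.003, -1.0]]
total turn 42.058958767368125 rows 10.514739691842031 q6 -0.8752119356722434
0.191 0.063
0.186 0.076
0.18 0.089
0.174 0.101
0.166 0.113
0.158 0.124
0.149 0.135
0.139 0.145
```

Emit:
move_arm(increments=[{"x":0.15,"y":0.06,"z":0,"ax":0,"ay":0,"az":-1},{"x":0.19,"y":0.08,"z":0,"ax":0,"ay":0,"az":-1},{"x":0.18,"y":0.09,"z":0,"ax":0,"ay":0,"az":-1},{"x":0.17,"y":0.1,"z":0,"ax":0,"ay":0,"az":-1},{"x":0.17,"y":0.11,"z":0,"ax":0,"ay":0,"az":-1},{"x":0.16,"y":0.12,"z":0,"ax":0,"ay":0,"az":-1},{"x":0.14,"y":0.12,"z":0,"ax":0,"ay":0,"az":-1},{"x":0.09,"y":0.1,"z":0,"ax":0,"ay":0,"az":-1}])

```text
time: 25.05
eef_pos: [0.515, 0.267, 0.2479]
orientation: [[-0.96, 0.28, -0.027], [0.28, 0.96, -0.005], [0.025, -0.012, -1.0]]
contact_force: [0.7, 0.3, -1.8]
opening: 0.0288
```

```bash
python3 tgt.py .512 .288 .085 83
```

```text
t 25.05 tcp [0.515  0.267  0.2479] F [ 0.69  0.32 -1.83] T [ 0.01 -0.19 -0.04] op 0.0288
R [[-0.96, 0.28, -0.027], [0.28, 0.96, -0.005], [0.025, -0.012, -1.0]]
units [0.0188 0.0853 0.6513]
az units -2.318 cur yaw 73.73
```

Emit:
move_arm(increments=[{"x":0.01,"y":0.04,"z":0.05,"ax":-0.17,"ay":-0.36,"az":-1},{"x":0,"y":0.04,"z":0.1,"ax":0,"ay":0,"az":-1},{"x":0,"y":0,"z":0.1,"ax":0,"ay":0,"az":-0.3},{"x":0,"y":0,"z":0.1,"ax":0,"ay":0,"az":0},{"x":0,"y":0,"z":0.08,"ax":0,"ay":0,"az":0},{"x":0,"y":0,"z":0,"ax":0,"ay":0,"az":0}])

```text
time: 25.8
eef_pos: [0.5114, 0.2884, 0.1251]
orientation: [[-0.994, 0.112, -0.013], [0.113, 0.994, -0.006], [0.012, -0.007, -1.0]]
contact_force: [0.1, 0.4, -2.2]
opening: 0.0291
```

```bash
python3 tgt.py .512 .288 .085 83
python3 - <<'E'
from fit import *
p=imaging.read_camera("wrist")
cv2.imwrite("pics/w13.png",cv2.resize(p["pixels"],(800,600)))
p=imaging.read_camera("side")
cv2.imwrite("pics/s13.png",p["pixels"])
E
```

```text
t 25.8 tcp [0.5114 0.2884 0.1251] F [ 0.12  0.39 -2.18] T [ 0.11 -0.22  0.03] op 0.0291
R [[-0.994, 0.112, -0.013], [0.113, 0.994, -0.006], [0.012, -0.007, -1.0]]
units [-4.400e-03 -1.000e-04  1.604e-01]
az units 0.135 cur yaw 83.54
```

View pics/w13.png

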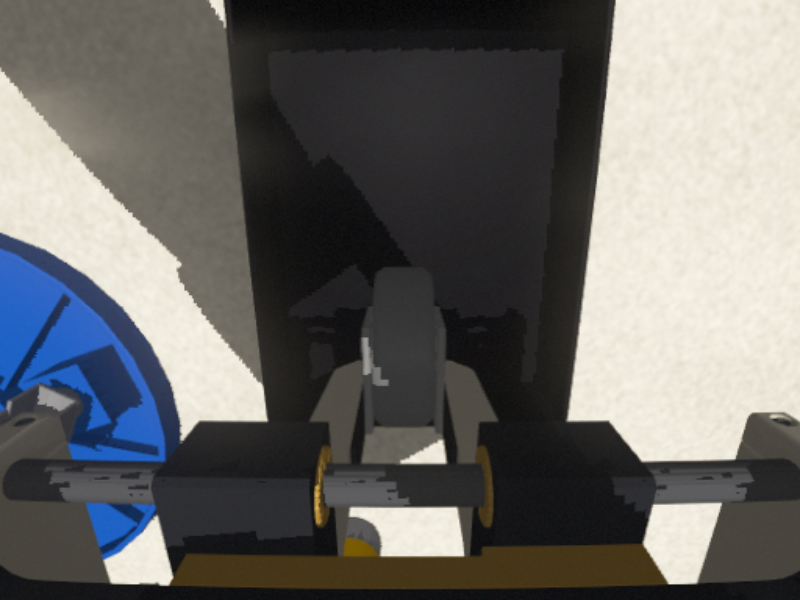

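View pics/s13.png

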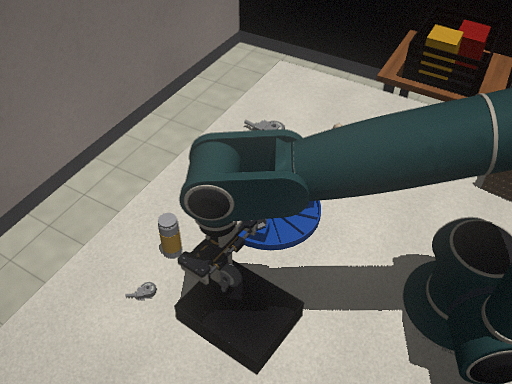

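The caster's wheel at (405,345) sits inside the tub's outline, with room ahead for it to fall along the tub. I'll lower it and release.

Emit:
move_arm(increments=[{"x":0,"y":0,"z":0.05,"ax":-0.1,"ay":-0.15,"az":0},{"x":0,"y":0,"z":0.05,"ax":0,"ay":0,"az":0},{"x":0,"y":0,"z":0.05,"ax":0,"ay":0,"az":0},{"x":0,"y":0,"z":0.015,"ax":0,"ay":0,"az":0},{"x":0,"y":0,"z":0,"ax":0,"ay":0,"az":0}])

```text
time: 26.52
eef_pos: [0.513, 0.2891, 0.0852]
orientation: [[-0.994, 0.113, 0.004], [0.113, 0.994, 0.003], [-0.004, 0.003, -1.0]]
contact_force: [-0.4, 0.1, -2.8]
opening: 0.0287
```

Emit:
move_arm(increments=[{"x":0,"y":0,"z":0.025,"ax":0,"ay":0,"az":0},{"x":0,"y":0,"z":0,"ax":0,"ay":0,"az":0}])

```text
time: 26.78
eef_pos: [0.5133, 0.2892, 0.0789]
orientation: [[-0.994, 0.113, 0.005], [0.113, 0.994, 0.003], [-0.004, 0.004, -1.0]]
contact_force: [-0.6, -0.6, -3.0]
opening: 0.0291
```

Emit:
move_arm(increments=[{"x":0,"y":0,"z":0,"ax":0,"ay":0,"az":0},{"x":0,"y":0,"z":0,"ax":0,"ay":0,"az":0},{"x":0,"y":0,"z":0,"ax":0,"ay":0,"az":0},{"x":0,"y":0,"z":0,"ax":0,"ay":0,"az":0},{"x":0,"y":0,"z":0,"ax":0,"ay":0,"az":0},{"x":0,"y":0,"z":0,"ax":0,"ay":0,"az":0}], fingers=0.2)

```text
time: 27.52
eef_pos: [0.5139, 0.2895, 0.0804]
orientation: [[-0.994, 0.113, 0.007], [0.113, 0.994, 0.004], [-0.006, 0.005, -1.0]]
contact_force: [-0.4, 0.3, -0.2]
opening: 0.074
```

Run:
```python
from fit import *
p=imaging.read_camera("wrist")
cv2.imwrite("pics/w14.png",cv2.resize(p["pixels"],(800,600)))
```

```text
(no output)
```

View pics/w14.png

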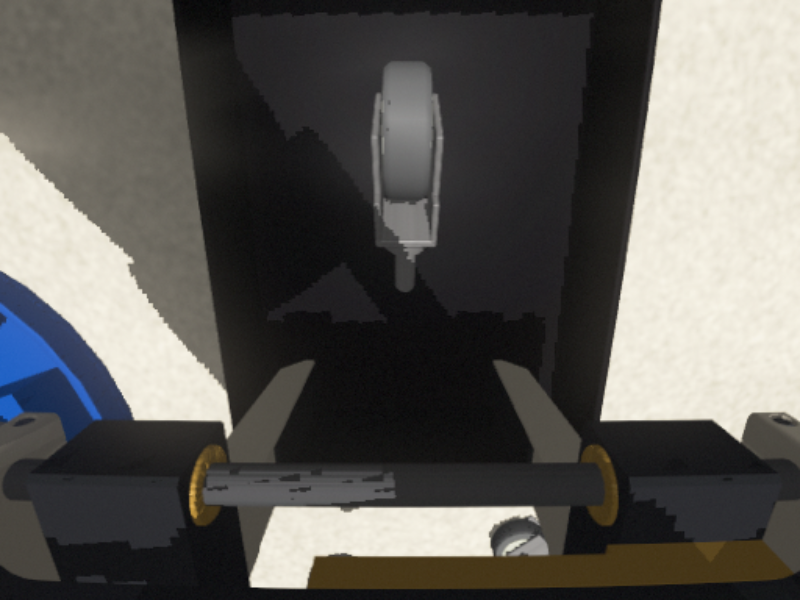

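The caster lies flat inside the tub, wheel at (408,130) and stem end at (405,285). I'll retract upward and check everything.

Emit:
move_arm(increments=[{"x":0,"y":0,"z":-0.15,"ax":0,"ay":0,"az":0},{"x":0,"y":0,"z":-0.2,"ax":0,"ay":0,"az":0},{"x":0,"y":0,"z":-0.2,"ax":0,"ay":0,"az":0},{"x":-0.1,"y":0.1,"z":-0.1,"ax":0,"ay":0,"az":0},{"x":0,"y":0,"z":0,"ax":0,"ay":0,"az":0}])

```text
time: 28.2
eef_pos: [0.5405, 0.311, 0.2477]
orientation: [[-0.994, 0.113, 0.006], [0.113, 0.994, 0.004], [-0.005, 0.004, -1.0]]
contact_force: [0.2, 0.2, -0.9]
opening: 0.0743
```

Run:
```python
from fit import *
st()
t=imaging.read_camera("top");s=imaging.read_camera("side")
cv2.imwrite("pics/t15.png",t["pixels"]);cv2.imwrite("pics/s15.png",s["pixels"])
for P in(t,s):
  for l,z in[("egg_tray",0),("oil_can",0),("spanner",0),("dolly",0)]:
    for r in spotter.pinpoint(P,l)[:1]: print(l,round(r["score"],2),atz(P,r["uv"],z)[:2].round(3))
```

```text
t 28.2 tcp [0.5405 0.311  0.2477] F [ 0.22  0.18 -0.85] T [ 0.08 -0.15  0.02] op 0.0743
R [[-0.994, 0.113, 0.006], [0.113, 0.994, 0.004], [-0.005, 0.004, -1.0]]
egg_tray 0.79 [ 0.455 -0.42 ]
oil_can 0.55 [0.732 0.217]
spanner 0.83 [ 0.779 -0.06 ]
dolly 0.67 [ 0.564 -0.037]
oil_can 0.65 [0.727 0.223]
spanner 0.6 [ 0.519 -0.23 ]
dolly 0.59 [ 0.575 -0.033]
```

View pics/t15.png

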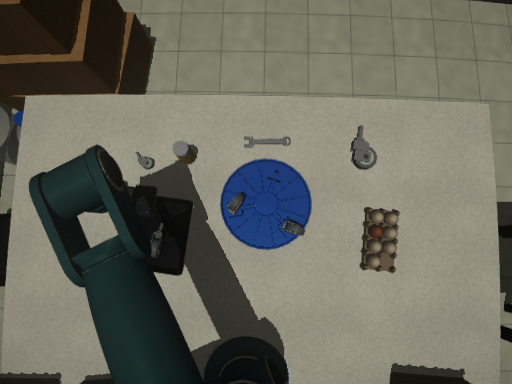

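View pics/s15.png

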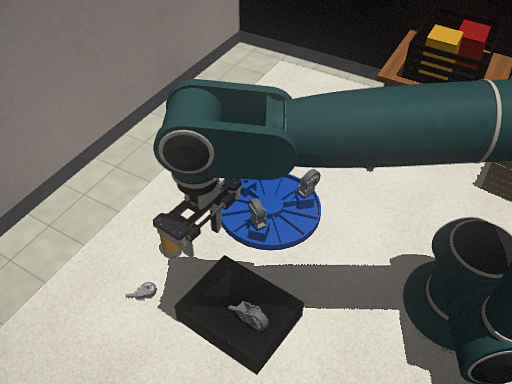

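The top view shows the caster in the tub at (157,240), two casters still seated at (236,203) and (293,228), and the can, spanner and eggs in place. The robot touches nothing, so I'm handing in.

```bash
python3 -c "
from station import ctrl
print(ctrl.close_job())"
```

```text
the job is handed in; nothing more can be done
None
```

The loose caster now lies flat inside the black scrap tub, and the job was handed in at about 28 s of the 61 s allowed.

**Finding it:** I pushed the near and left casters one way each; both gave about 1 mm or less and then held firm. The far caster, at about (0.667, −0.080), leaned about 5 mm one way and 6 mm the other at 1 to 5 N. It came straight up under little more than its own weight.

**Last checks:**
- **Sound casters:** both are still seated.
- **Bystanders:** the can, spanner and eggs show no change in the top picture.
- **Robot:** the gripper was empty, clear of everything, and its force reading was near zero.

**What went less well:**
- **Too hard a push:** the push on each sound caster briefly peaked at about 14–15 N, above the 7 N I aimed for and past the 10 N at which the dolly may slide. Before-and-after side pictures showed no visible shift of the dolly, so any movement was below about a pixel.
- **Network readings:** the network's last dolly readings spread by about 1 cm, as they did at the start. One last spanner reading in the side view was clearly wrong because the arm hid the spanner.

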